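# Charge the grinding jar with the drop-bottom charging cup

## Task

Charge the mill's grinding jar: load every steel grinding cylinder from the tray into the charging cup, one to a pocket, then, with the lid off the jar, hold the cup centred over the open mouth and press it down so that the jar's rim works its release tabs and the hinged bottom drops the whole charge into the jar. Stand the empty cup back on its rubber pad and put the lid back on the jar, fully home; the lid may lie on the felt mat meanwhile. Do not let the cup's bottom open anywhere but over the jar, and leave the other things on the bench alone.

Things in the scene. Friction and masses are not known exactly. Their poses are not given: they have to be found in the camera images.
- peb1: one of the grinding cylinders: plain steel, 18 mm in diameter, 20 mm tall, 40 g; origin at its centre, z along its axis; it starts standing on the tray. Between 4 and 6 of them are there, the others are absent
- peb2: one of the grinding cylinders: plain steel, 18 mm in diameter, 20 mm tall, 40 g; origin at its centre, z along its axis; it starts standing on the tray. Between 4 and 6 of them are there, the others are absent
- peb3: one of the grinding cylinders: plain steel, 18 mm in diameter, 20 mm tall, 40 g; origin at its centre, z along its axis; it starts standing on the tray. Between 4 and 6 of them are there, the others are absent
- peb4: one of the grinding cylinders: plain steel, 18 mm in diameter, 20 mm tall, 40 g; origin at its centre, z along its axis; it starts standing on the tray. Between 4 and 6 of them are there, the others are absent
- peb5: one of the grinding cylinders: plain steel, 18 mm in diameter, 20 mm tall, 40 g; origin at its centre, z along its axis; it starts standing on the tray. Between 4 and 6 of them are there, the others are absent
- peb6: one of the grinding cylinders: plain steel, 18 mm in diameter, 20 mm tall, 40 g; origin at its centre, z along its axis; it starts standing on the tray. Between 4 and 6 of them are there, the others are absent
- tray: shallow white plastic tray, 190 x 240 mm, fixed; its floor is 4 mm and its rim 10 mm above the bench; origin at the centre of its underside
- cup: charging cup: aluminium box 91 mm long (its x), 61.5 mm wide (its y) on four short feet, 0.4 kg empty, loose. Origin on its axis at the bottom of the feet, z up; walls from 20 (long sides 23) to 48 mm above it. Carried by gripping the middle of its two long sides. The feet stand within 53 mm of the axis and go into the jar's mouth
- pockets (a point): centre of the cup's pocket floors, 23 mm above its origin. The box is open on top and divided into 6 square pockets of 27 mm, 3 along the cup's x by 2 along its y, centres 29.5 mm apart (x -29.5, 0, 29.5; y -14.75, 14.75), walls 2.5 mm thick up to 25 mm above the floors. The floors are two hinged doors, held shut
- tab (a joint): release tabs, m: a steel tab sticking out at each short end of the cup (to 72 mm from its axis, 28 mm wide), both on one slide. 0 = at rest, underside 16 mm below the box, 4 mm above the foot bottoms; 0.014 = pushed fully up. Sprung: 12 N at first, 16 N at the end. Pushed down over the open jar, the tabs bear on its rim and are pressed; they spring back as the cup lifts
- door_l (a joint): the door under the pockets at the cup's +y side, rad: 0 = shut; hinged on the long side, it swings down as the tabs are pressed, in proportion, to 1.55 at full stroke, and shuts again by itself
- door_r (a joint): the same for the door at the -y side
- pad: dark grey rubber pad, 170 x 120 x 4 mm, fixed on the bench: the cup's place; origin at the centre of its underside
- jar: round steel grinding jar of the mill, outer diameter 136, mouth 116 mm, 84 mm tall, inner floor at 8 mm; fixed; origin at the centre of its underside
- lid: the jar's steel lid, 0.4 kg: disc of 134 mm, 8 mm thick, under it a rubber plug 110 mm wide, 6 mm deep that fits the mouth, on top a black knob 28 mm in diameter. Origin at the centre of the plug's underside, z up: disc from 6 to 14 mm, knob from 20 to 44 mm. It starts on the jar, its origin 78 mm above the jar's
- mat: grey felt mat, 150 x 150 x 2 mm, fixed: a clean place to lay the lid; origin at the centre of its underside
- mount_a: bystander: dark brown mounted specimen, a disc 30 mm wide, 20 mm tall
- mount_b: bystander: the same
- suspension: bystander: white bottle, 52 mm wide, 160 mm tall
- brush: bystander: wooden brush lying down
- wrench: bystander: steel wrench lying down
- beaker: bystander: small glass beaker, 48 mm wide, 55 mm tall
Things that resemble listed ones, but are neither listed nor needed, are in the scene too. What is shaped like the cup but turquoise or yellow is not meant.

How it is judged:
On the way, in this order (a step that is already met when the one before it is completed fails the run):
1. every cylinder that is there lies in the cup, each in a pocket of its own (x of peb1 in the frame of cup between -0.046 and 0.046 m and y of peb1 in the frame of cup between -0.031 and 0.031 m and z of peb1 in the frame of cup between 0.026 and 0.042 m and x of peb2 in the frame of cup between -0.046 and 0.046 m and y of peb2 in the frame of cup between -0.031 and 0.031 m and z of peb2 in the frame of cup between 0.026 and 0.042 m and x of peb3 in the frame of cup between -0.046 and 0.046 m and y of peb3 in the frame of cup between -0.031 and 0.031 m and z of peb3 in the frame of cup between 0.026 and 0.042 m and x of peb4 in the frame of cup between -0.046 and 0.046 m and y of peb4 in the frame of cup between -0.031 and 0.031 m and z of peb4 in the frame of cup between 0.026 and 0.042 m and x of peb5 in the frame of cup between -0.046 and 0.046 m and y of peb5 in the frame of cup between -0.031 and 0.031 m and z of peb5 in the frame of cup between 0.026 and 0.042 m and x of peb6 in the frame of cup between -0.046 and 0.046 m and y of peb6 in the frame of cup between -0.031 and 0.031 m and z of peb6 in the frame of cup between 0.026 and 0.042 m), for 0.2 s.
2. the held cup is centred over the jar and its pressed tabs have swung both doors open (horizontal distance between cup and jar below 0.015 m and contact force between the fingers and cup above 1 N and value of joint tab above 0.01 m and value of joint each of door_l, door_r above 1 rad), for 0.1 s.
At the end, for the whole second after the job is handed in: every cylinder at rest in the jar; lid on the jar, level within 3 degrees, centred within 8 mm, home within 4 mm; cup standing upright (within 4.5 degrees), feet down on its pad, within 50 mm along and 40 mm across of the pad's middle, tabs out, doors shut (horizontal distance between each of peb1, peb2, peb3, peb4, peb5, peb6 and jar below 0.058 m and z of peb1 in the frame of jar between 0 and 0.078 m and z of peb2 in the frame of jar between 0 and 0.078 m and z of peb3 in the frame of jar between 0 and 0.078 m and z of peb4 in the frame of jar between 0 and 0.078 m and z of peb5 in the frame of jar between 0 and 0.078 m and z of peb6 in the frame of jar between 0 and 0.078 m and linear speed of each of peb1, peb2, peb3, peb4, peb5, peb6 below 0.03 m/s and horizontal distance between lid and jar below 0.008 m and z of lid in the frame of jar between 0.074 and 0.082 m and angle between lid's own z axis and vertical below 0.05 rad and linear speed of each of lid, cup below 0.02 m/s and x of cup in the frame of pad between -0.05 and 0.05 m and y of cup in the frame of pad between -0.04 and 0.04 m and z of cup in the frame of pad between -0.001 and 0.01 m and angle between cup's own z axis and vertical below 0.08 rad and value of joint tab below 0.002 m and value of joint each of door_l, door_r below 0.12 rad); the robot touches nothing.
It fails at once if the cup's bottom swings open away from the jar (value of joint any of door_l, door_r above 0.35 rad and horizontal distance between cup and jar above 0.03 m).
It fails at once if a bystander is moved more than 30 mm (distance of any of mount_a, mount_b, suspension, brush, wrench, beaker from where it was at the start of the episode above 0.03 m).
Of peb1, peb2, peb3, peb4, peb5, peb6 only 4 to 6 are there at a start; the rules pass over those that are not, and their reading is None.
At some moment in a run one of peb1, peb2, peb3, peb4, peb5, peb6 may be knocked a few centimetres aside while the robot is not near it.
It also fails if it takes over 210 s, if anything falls off the work surface, if the arm or the gripper's body presses on something with over 40 N, if the wrist force passes 120 N, or if a joint passes its speed limit or range.

## Robot

A 6-joint arm with a two-finger parallel gripper is mounted at the origin on the work surface. World frame = base frame: x ahead of the robot, y to its left, z up, the work surface at z = 0. Lengths are in m, angles in rad, forces in N, time in s.
With the tool pointing down it reaches from about 0.375 to 0.925 m from the base axis. Payload 5.7 kg.
Tool frame: the origin (TCP) lies at the very end of the fingers, on their centre line; the grasp point (between the pads) lies 19 mm behind it (r.hold_point_z is the distance from the TCP to the grasp point, in m); z points along the fingers, y is the line along which they close (so a half turn about z gives the same grasp; the last joint's range is limited). The gripper opens to 85 mm and grips with 20 to 120 N. Pads are 22 mm wide; open, the fingers measure 114 mm over their backs; the gripper's body (76 mm by 85 mm) begins 54 mm behind the grasp point. The pads swing forward as they close: fully open they stand 13 mm farther back than shut.
Start: joints at [1.148, 0.359, 1.51, -0, 1.272, -0.115], TCP at [0.182, 0.572, 0.231] pointing down, gripper open.
Joint ranges: [-2.97, 2.97], [-1.01, 2.36], [0.21, 2.38], [-0.96, 4.11], [0.2, 2.71], [-2.98, 2.98]. Speed limits (rad/s): [2.39, 2.39, 3.14, 3.14, 3.14, 3.14].

## Interface

Orientations are given as a unit quaternion [x, y, z, w].
In Python, from station import telemetry, read_camera, sign_off, search_frame, silhouettes, pinpoint, r gives the robot as it stands.
- The arm moves only by the tool send_rows, never from a script. Its argument "deltas" is text: rows parted by semicolons, each of 5 numbers parted by spaces: the opening, from 0 (shut) to 1 (fully open), then the shift along the world's x, y, z in mm, then the turn about the world's z in degrees. A call has exactly 10 rows; each row shifts and turns the commanded pose from where the row before left it; what a row does not reach is not made up. A row lasts 1/8 s, in which the tool goes at most 62.5 mm and 10.7 degrees, less where a joint would pass 70% of its speed; a pose out of reach is approached as far as the arm can. A call is refused whole if a number of a shift passes 62.5 or a number of a turn 10.7, either way. A call with a gripper value outside its range is refused whole. The fingers move at their own pace and stop on an object; "squeeze" is the grip in N (left out, the last holds). Time passes only in rows, so rows that do not move let the fingers close, or fill a call up. It gives the time, the measured TCP pose, the force, the opening and the grip force at its end, in the units of the state.
- telemetry.sense(): the state, without advancing time (a new reading comes with each control period).
- read_camera(name): name is "scene" or "top" or "wrist"; returns a dict with "frame" (420x560x3 uint8, red, green, blue), "fx", "fy", "cx", "cy" (pixels), "world_to_cam" (4x4, takes a point from world to camera coordinates). Camera axes: x right, y down, z forward; pixel columns grow to the right and rows downward; lengths in m; the calibration is good to about 2 mm. The wrist camera is an equidistant fisheye: a pixel r from the principal point sees the ray r / f radians off the axis. A picture is of the moment at which its call begins. There is no depth.
- sign_off(): hands the job in; it is judged then, once.
Trained networks look in a picture, given as the dict that the camera call returned (one of the last four; its "shot" number tells which), for a name from the list of things; names that differ only in an ending like _2 or _b are one class to them, and where a whole thing is asked for, a point or a joint stands for the part that bears it (a point fixed in the world has none). Each returns a list of dicts, best first, with "conf" (0 to 1); they miss things now and then, are a little off and sometimes report something else, mostly with a low value. They report only what shows in the picture. A call takes as long as a camera call. They do not tell look-alikes from the thing itself.
- search_frame(name, picture): "location" ([column, row] in pixels, amid what is visible of it).
- silhouettes(name, picture): "region" (420x560 bool, what is visible of it) and "location" ([column, row] in pixels, amid what is visible of it).
- pinpoint(name, picture): "location" ([column, row] in pixels: a listed point, or the origin of a listed thing).
The state is a dict: "t": time; "q": joint angles; "dq": joint speeds; "joint_torque": joint torques, N m; "ee_pos": TCP position; "orientation": TCP orientation; "force": force on the tool from outside, world axes, zero at the start; "torque": the same for the moment, N m; "gripper_width": finger opening in m; "grip_force": force on a finger pad.
Only numpy, scipy, OpenCV 4.12 (cv2) and the standard library are available. Lean on these libraries where they do the work, as an engineer would, in place of code of your own. Each camera call takes 0.05 s, during which the arm holds its last target. There are 200 camera calls.

## Working session

There is one attempt and no reset: what is moved stays moved. The work goes in short steps, Python scripts to look and compute and a tool call to move; the robot and the scene stay as the last step left them, time stands still between calls to the robot, and variables do not carry over. Pictures are saved under pics/ and viewed, at most 14 in all, crops included, and the job is handed in when it is done.

Besides the shell and the picture viewer there is one more tool, called after ">>>" by a JSON object that holds its "fn" and its "kwargs", one argument or row to a line. send_rows: Moves the arm, as the interface text tells. Its arguments: {"type":"object","properties":{"deltas":{"type":"string"},"squeeze":{"type":"number"}},"required":["deltas"]}

```bash
ls; mkdir -p pics; cat > h.py <<'E'
import numpy as np, cv2
from station import telemetry, read_camera, sign_off, search_frame, silhouettes, pinpoint, r
def save(p,n,box=None,s=1):
    f=p["frame"]
    if box: f=f[box[1]:box[3],box[0]:box[2]]
    f=cv2.resize(f,None,fx=s,fy=s,interpolation=cv2.INTER_CUBIC)
    cv2.imwrite("pics/"+n+".png",f[:,:,::-1])
def ray(p,uv,fish=False):
    x=(uv[0]-p["cx"])/p["fx"];y=(uv[1]-p["cy"])/p["fy"]
    if fish:
        t=np.hypot(x,y); k=np.sin(t)/t if t>1e-9 else 1; d=np.array([x*k,y*k,np.cos(t)])
    else: d=np.array([x,y,1.])
    T=np.array(p["world_to_cam"]);R=T[:3,:3]
    return -R.T@T[:3,3], R.T@d
def atz(p,uv,z,fish=False):
    o,d=ray(p,uv,fish); return (o+d*(z-o[2])/d[2])[:2]
def proj(p,X,fish=False):
    T=np.array(p["world_to_cam"]);c=T[:3,:3]@np.array(X)+T[:3,3]
    if fish:
        a=np.arctan2(np.hypot(c[0],c[1]),c[2]);n=np.hypot(c[0],c[1])+1e-12
        return np.array([p["cx"]+p["fx"]*a*c[0]/n,p["cy"]+p["fy"]*a*c[1]/n])
    return np.array([p["cx"]+p["fx"]*c[0]/c[2],p["cy"]+p["fy"]*c[1]/c[2]])
E
python3 - <<'E'
from h import *
p=read_camera("top");save(p,"top0",s=1.42)
H={"peb1":.014,"tray":0,"cup":0,"pockets":.027,"pad":0,"jar":0,"lid":.078,"mat":0,"mount_a":.01,"suspension":0,"brush":.01,"wrench":0,"beaker":0}
for n,z in H.items():
    print(n,[(round(d["conf"],2),np.round(d["location"]).tolist(),np.round(atz(p,d["location"],z),3).tolist()) for d in pinpoint(n,p)[:7]])
s=read_camera("scene");save(s,"scene0",s=1.42)
print(np.round(ray(p,(280,210))[0],3),np.round(ray(s,(280,210))[0],3))
E
```

```text
pics
peb1 [(0.49, [182.0, 207.0], [0.541, 0.309]), (0.45, [184.0, 238.0], [0.463, 0.305]), (0.45, [159.0, 206.0], [0.544, 0.368]), (0.44, [211.0, 241.0], [0.455, 0.238])]
tray [(0.79, [182.0, 225.0], [0.496, 0.312]), (0.67, [279.0, 210.0], [0.531, 0.065])]
cup [(0.8, [93.0, 198.0], [0.569, 0.536]), (0.67, [164.0, 306.0], [0.295, 0.356]), (0.56, [280.0, 208.0], [0.535, 0.063]), (0.41, [370.0, 196.0], [0.565, -0.172])]
pockets [(0.86, [164.0, 306.0], [0.298, 0.351]), (0.83, [357.0, 294.0], [0.316, -0.124]), (0.73, [279.0, 208.0], [0.534, 0.066]), (0.71, [86.0, 197.0], [0.568, 0.544]), (0.37, [371.0, 198.0], [0.557, -0.168]), (0.35, [403.0, 141.0], [0.702, -0.255])]
pad [(0.86, [282.0, 211.0], [0.528, 0.057])]
jar [(0.73, [255.0, 145.0], [0.7, 0.125]), (0.38, [212.0, 240.0], [0.458, 0.236])]
lid [(0.75, [369.0, 199.0], [0.549, -0.149]), (0.45, [405.0, 145.0], [0.681, -0.242]), (0.24, [179.0, 221.0], [0.503, 0.304])]
mat [(0.62, [453.0, 221.0], [0.497, -0.386])]
mount_a [(0.61, [294.0, 154.0], [0.675, 0.024]), (0.53, [315.0, 141.0], [0.709, -0.03])]
suspension [(0.25, [234.0, 272.0], [0.377, 0.183])]
brush [(0.94, [208.0, 138.0], [0.718, 0.244]), (0.44, [452.0, 222.0], [0.492, -0.38])]
wrench [(0.55, [405.0, 141.0], [0.708, -0.268])]
beaker [(0.55, [233.0, 270.0], [0.38, 0.184])]
[0.438 0.106 1.143] [1.197 0.51  0.739]
```

View pics/top0.png

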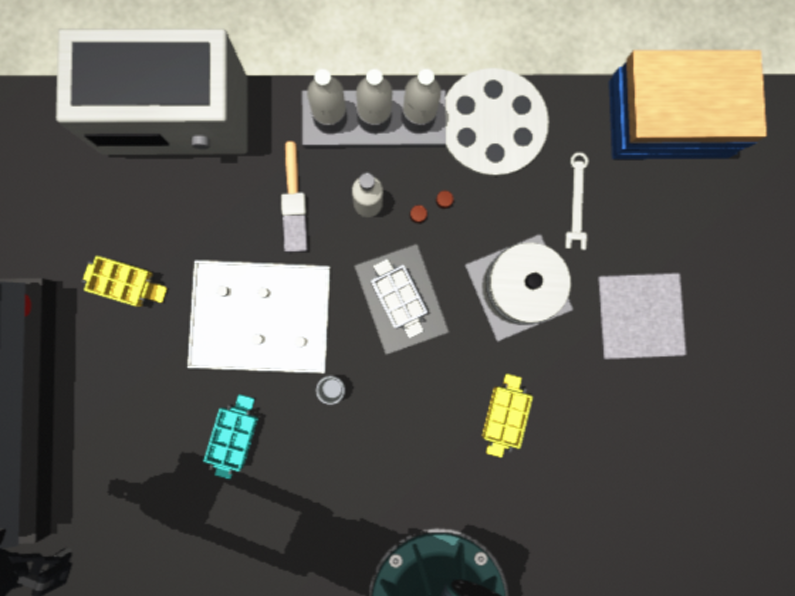

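View pics/scene0.png

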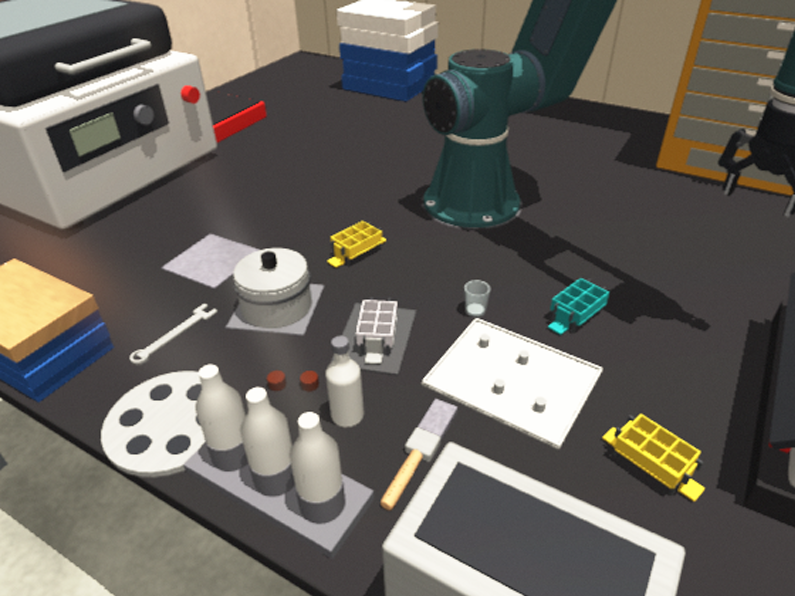

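Top view (native px): the bare-aluminium cup is on the dark pad at (281,209). Its look-alikes are yellow (83,198), yellow (358,293) and turquoise (163,308). Four cylinders stand at (157,205), (186,206), (182,239) and (213,240). The jar with its lid is at (372,199), sitting on a grey square. The free felt mat is at (452,222). I choose the silver cup and will check it in one crop while measuring yaw and jar centre.

```bash
python3 - <<'E'
from h import *
p=read_camera("top");save(p,"cup0",(240,160,420,250),4)
def near(name,uv,R=25):
    return [d for d in silhouettes(name,p) if np.hypot(*(np.array(d["location"])-uv))<R][:1]
for n,uv,z in [("cup",(281,209),.03),("lid",(372,199),.09),("jar",(372,199),.0),("tray",(183,223),.004),("pad",(282,211),.004),("mat",(452,222),.002)]:
    for d in near(n,uv):
        m=d["region"].astype(np.uint8);c=max(cv2.findContours(m,0,1)[0],key=cv2.contourArea)
        w=np.array([atz(p,q[0]+0.0,z) for q in c],np.float32)*1000
        print(n,round(d["conf"],2),m.sum(),[np.round(v,1) for v in cv2.minAreaRect(w)])
print(telemetry.sense()["ee_pos"],telemetry.sense()["orientation"],r.hold_point_z,telemetry.sense()["t"])
E
```

```text
cup 0.58 1238 [array([529.6,  61.9]), array([142.3,  66.3]), np.float64(25.6)]
lid 0.81 2430 [array([ 549. , -155.6]), array([132.3, 132.1]), np.float64(88.4)]
pad 0.59 2023 [array([530.7,  57.4]), array([171.9, 122.9]), np.float64(18.8)]
mat 0.75 3341 [array([ 494.5, -380.7]), array([152.9, 151.6]), np.float64(1.2)]
[0.1817706  0.57176573 0.23124905] [ 1.53279931e-01  9.88182806e-01 -7.01127386e-05 -1.05873517e-05] 0.0187 1.1
```

View pics/cup0.png

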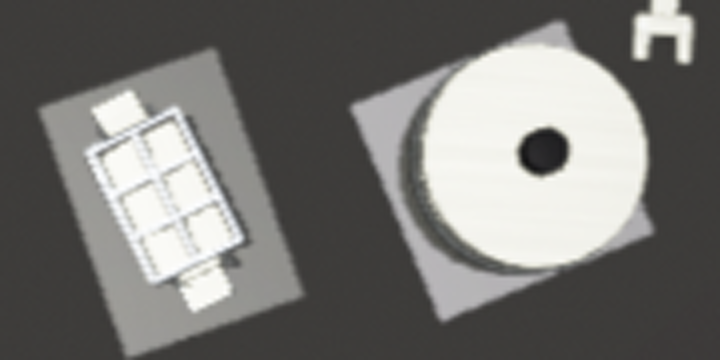

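The crop confirms the cup is bare aluminium, on the dark pad. The jar with lid is on its right. Cup yaw is about 25.6° at (530,62); the jar is at about (549,-156).

>>> {"fn": "send_rows", "kwargs": {
  "deltas": "0.6 53 -43 0 0; 0.6 53 -43 0 0; 0.6 53 -43 0 0; 0.6 53 -43 0 0; 0.6 53 -43 0 0; 0.6 33 -27 0 0; 0.6 0 0 0 0; 0.6 0 0 0 0; 0.6 0 0 0 0; 0.6 0 0 0 0",
  "squeeze": 40
}}

```text
t: 2.35
ee_pos: [0.4565, 0.3487, 0.2313]
orientation: [0.152, 0.988, -0.0, -0.0]
force: [-0.8, -0.7, 0.1]
gripper_width: 0.0515
grip_force: 0.0
```

```bash
cat >> h.py <<'E'
def pebs(z=.014,cam="wrist"):
    p=read_camera(cam);o=[]
    for d in pinpoint("peb1",p):
        w=atz(p,d["location"],z,cam=="wrist")*1000
        o.append((round(d["conf"],2),np.round(d["location"]).tolist(),np.round(w,1).tolist()))
    s=telemetry.sense();print("tcp",np.round(s["ee_pos"]*1000 if hasattr(s["ee_pos"],"shape") else np.array(s["ee_pos"])*1000,1),"t",s["t"])
    for x in o: print(x)
    return p
E
python3 - <<'E'
from h import *
p=pebs();save(p,"w1",s=1.42); pebs(cam="top")
E
```

```text
tcp [456.8 348.5 231.3] t 2.45
(0.73, [262.0, 260.0], [541.8, 296.6])
(0.6, [189.0, 212.0], [456.9, 233.1])
(0.59, [322.0, 248.0], [548.1, 371.3])
(0.52, [248.0, 192.0], [456.0, 308.5])
tcp [457.1 348.3 231.3] t 2.55
(0.58, [159.0, 205.0], [546.5, 368.4])
(0.54, [213.0, 241.0], [453.7, 233.3])
(0.42, [184.0, 208.0], [538.3, 304.4])
(0.37, [181.0, 237.0], [465.9, 312.4])
```

View pics/w1.png

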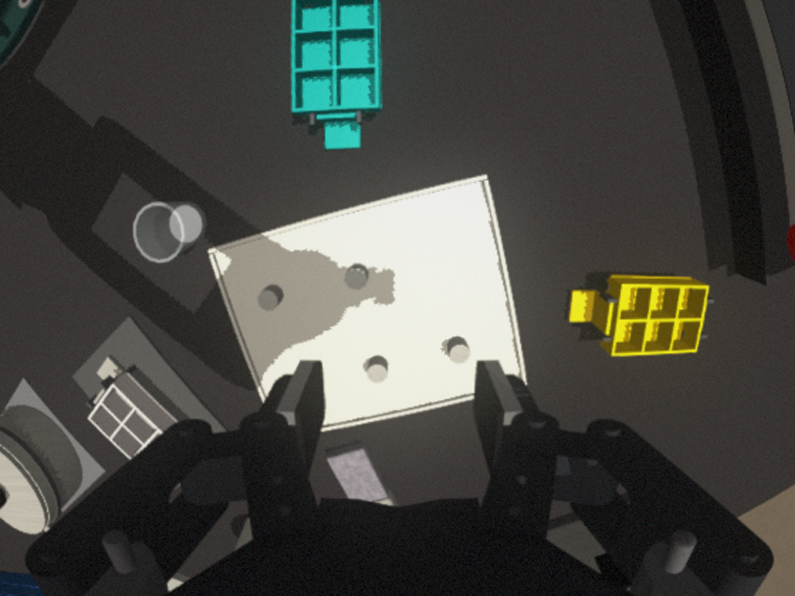

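Wrist view shows four cylinders on the tray at native (189,209), (251,194), (265,258) and (322,246), with nothing extra. Going above the one at (547,370).

>>> {"fn": "send_rows", "kwargs": {
  "deltas": "0.5 30 8 -20 0; 0.5 30 7 -30 0; 0.5 30 7 -30 0; 0.5 0 0 -30 0; 0.5 0 0 -20 0; 0.5 0 0 -20 0; 0.5 0 0 0 0; 0.5 0 0 0 0; 0.5 0 0 0 0; 0.5 0 0 0 0"
}}

```text
t: 3.8
ee_pos: [0.5479, 0.3702, 0.0822]
orientation: [0.153, 0.988, 0.0, 0.001]
force: [-0.2, 0.8, -0.4]
gripper_width: 0.0429
grip_force: 0.0
```

```bash
python3 - <<'E'
from h import *
p=pebs();save(p,"w2",s=1.42)
E
```

```text
tcp [547.7 370.   81.9] t 3.9
(0.88, [77.0, 161.0], [454.5, 238.9])
(0.88, [158.0, 130.0], [459.0, 311.0])
(0.76, [186.0, 244.0], [541.1, 299.6])
(0.71, [285.0, 221.0], [545.6, 373.4])
```

View pics/w2.png

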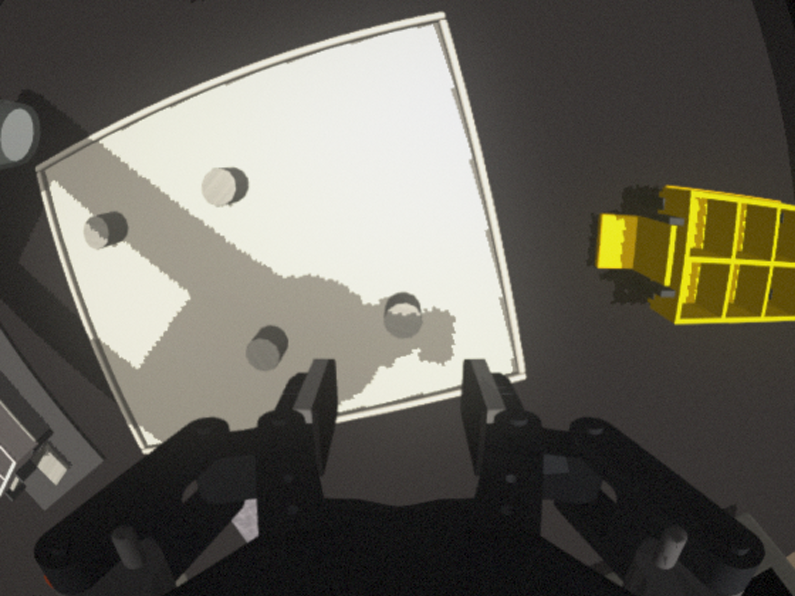

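Wrist close-up shows the target cylinder at about (284,222) native, just ahead of the fingers. Descending to grip its upper half.

>>> {"fn": "send_rows", "kwargs": {
  "deltas": "0.5 -2 1 -25 0; 0.5 0 0 -25 0; 0.5 0 0 -19 0; 0.5 0 0 0 0; 0.15 0 0 0 0; 0.1 0 0 0 0; 0.1 0 0 0 0; 0.1 0 0 20 0; 0.1 0 0 30 0; 0.1 0 0 30 0",
  "squeeze": 40
}}

```text
t: 5.15
ee_pos: [0.5455, 0.3709, 0.0944]
orientation: [0.153, 0.988, 0.0, 0.0]
force: [0.3, 0.1, -0.1]
gripper_width: 0.0154
grip_force: 39.0
```

```bash
python3 - <<'E'
from h import *
print(telemetry.sense()["gripper_width"],telemetry.sense()["grip_force"])
p=pebs();save(p,"w3",(180,150,460,360),2)
E
```

```text
0.015402425891313722 39.045100808143616
tcp [548.1 372.4  97.3] t 5.25
(0.98, [84.0, 163.0], [454.6, 237.0])
(0.95, [189.0, 243.0], [541.9, 298.0])
(0.73, [282.0, 270.0], [583.6, 359.3])
(0.61, [162.0, 133.0], [458.2, 309.2])
(0.45, [12.0, 280.0], [525.8, 80.3])
```

View pics/w3.png

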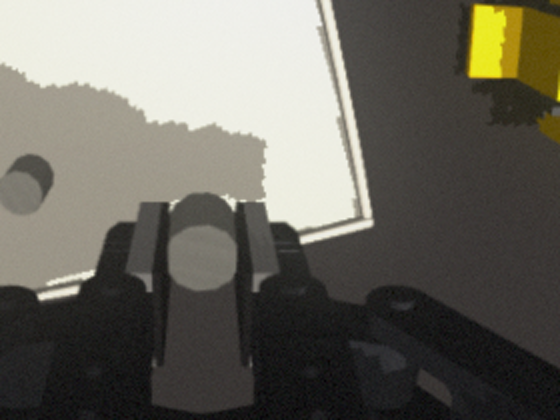

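```bash
python3 - <<'E'
from h import *
p=read_camera("wrist");s=telemetry.sense();e=np.array(s["ee_pos"]);print(np.round(e*1000,1))
o=ray(p,(280,210),True)[0];print("cam rel tcp",np.round((o-e)*1000,1))
for dz in (-10,0,10,20,38): print(dz,np.round(proj(p,e+[0,0,dz/1000],True)-[180,150],1)*2)
for z in (e[2]+.008,e[2]+.011,e[2]+.014): print(np.round((atz(p,(281,279),z,True)-e[:2])*1000,1))
E
```

```text
[547.1 371.8  95.3]
cam rel tcp [-70.   21.5 143.8]
-10 [201.2 218.8]
0 [201.4 236. ]
10 [201.6 255.4]
20 [201.8 277.2]
38 [202.4 323.4]
[ 1.7 -0.4]
[0.2 0.1]
[-1.4  0.5]
```

Cylinder is centred in the grip. Carrying it over the cup, with the tool turned to line up with it.

>>> {"fn": "send_rows", "kwargs": {
  "deltas": "0.1 -2 -38 10 5.4; 0.1 -2 -38 10 5.4; 0.1 -2 -38 5 5.4; 0.1 -2 -38 0 5.4; 0.1 -2 -38 0 5.4; 0.1 -2 -38 0 5.4; 0.1 -2 -38 0 5.4; 0.1 -2 -38 0 5.4; 0.1 0 0 0 0; 0.1 0 0 0 0"
}}

```text
t: 6.55
ee_pos: [0.529, 0.0672, 0.1169]
orientation: [-0.22, 0.975, 0.0, -0.0]
force: [0.1, 0.1, -1.0]
gripper_width: 0.0159
grip_force: 39.1
```

```bash
cat >> h.py <<'E'
def tool():
    s=telemetry.sense();q=s["orientation"];a=np.degrees(2*np.arctan2(q[1],q[0]))-90
    print("tcp",np.round(np.array(s["ee_pos"])*1000,1),"yawy",round(a,1),"w",round(s["gripper_width"],4),"t",s["t"])
E
python3 - <<'E'
from h import *
tool();p=read_camera("wrist");save(p,"w4",s=1.42)
for n,z in (("pockets",.027),("cup",.004)):
    print(n,[(round(d["conf"],2),np.round(d["location"]).tolist(),np.round(atz(p,d["location"],z,True)*1000,1).tolist()) for d in pinpoint(n,p)[:4]])
for d in silhouettes("cup",p)[:2]:
    print(d["conf"],d["location"],d["region"].sum())
E
```

```text
tcp [529.   67.2 116.9] yawy 115.5 w 0.0159 t 6.55
pockets [(0.64, [285.0, 270.0], [567.4, 89.9]), (0.58, [272.0, 214.0], [529.9, 61.0])]
cup [(0.91, [272.0, 202.0], [527.3, 59.1]), (0.9, [553.0, 352.0], [555.0, 523.6])]
0.64 [549.8, 361.4] 866
0.62 [272.4, 193.9] 11062
```

View pics/w4.png

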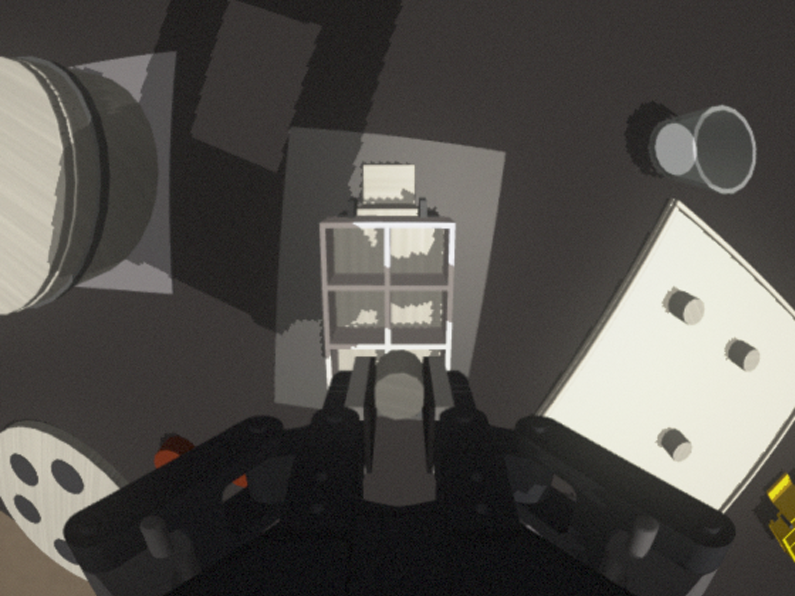

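The wrist view shows the cup square to the tool, with divider crossings at display (388,222), (388,288) and (388,347). Its walls give the pocket positions.

```bash
python3 - <<'E'
from h import *
p=read_camera("wrist");tool()
for u in [(388,220),(388,288),(388,347),(322,222),(455,222),(327,347),(452,347)]:
    print(u,np.round(atz(p,(u[0]/1.42,u[1]/1.42),.052,True)*1000,1))
E
```

```text
tcp [529.4  67.8 117.2] yawy 115.6 w 0.0157 t 6.8
(388, 220) [487.1  42.7]
(388, 288) [515.8  56.3]
(388, 347) [542.6  68.9]
(322, 222) [500.6  15.9]
(455, 222) [474.6  70.4]
(327, 347) [555.7  42.1]
(452, 347) [529.2  97.1]
```

>>> {"fn": "send_rows", "kwargs": {
  "deltas": "0.1 10 10 0 0; 0.1 10 11 -15 0; 0.1 0 0 -25 0; 0.1 0 0 -14 0; 0.1 0 0 -8 0; 0.1 0 0 0 0; 0.4 0 0 0 0; 0.4 0 0 0 0; 0.4 0 0 20 0; 0.4 0 0 35 0"
}}

```text
t: 8.05
ee_pos: [0.5485, 0.0877, 0.1103]
orientation: [-0.221, 0.975, 0.0, -0.001]
force: [0.4, 0.3, -0.6]
gripper_width: 0.0342
grip_force: 0.0
```

```bash
python3 - <<'E'
from h import *
tool();p=pebs(.037);pebs(.037,"top");save(p,"w5",(180,100,460,340),2)
E
```

```text
tcp [548.5  87.7 110.3] yawy 115.6 w 0.0342 t 8.05
tcp [552.5  88.  114.1] t 8.15
(0.96, [525.0, 228.0], [462.2, 284.2])
(0.85, [483.0, 193.0], [458.1, 220.8])
(0.83, [476.0, 298.0], [537.8, 277.3])
(0.73, [280.0, 224.0], [548.5, 87.5])
tcp [550.2  87.8 111.3] t 8.25
(0.57, [180.0, 240.0], [459.3, 309.4])
(0.47, [210.0, 242.0], [452.5, 237.6])
(0.42, [185.0, 207.0], [539.9, 298.2])
```

View pics/w5.png

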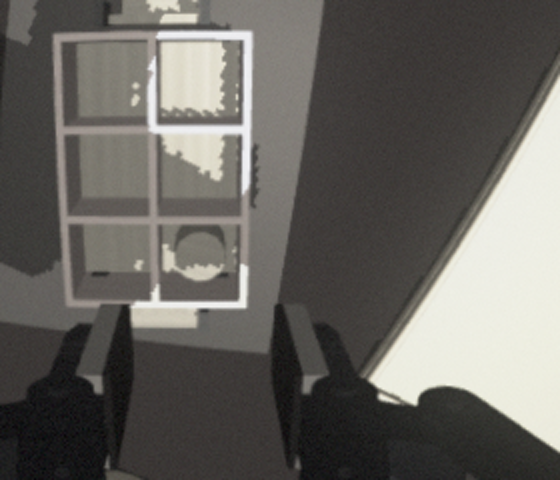

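Cylinder 1 sits upright in the lower-right pocket, at crop (200,255). Next is the one at about (541,298).

>>> {"fn": "send_rows", "kwargs": {
  "deltas": "0.5 -1 35 0 0; 0.5 -2 42 0 0; 0.5 -2 42 0 0; 0.5 -2 42 0 0; 0.5 -1 42 -20 0; 0.5 0 7 -20 0; 0.5 0 0 0 0; 0.5 0 0 0 0; 0.5 0 0 0 0; 0.5 0 0 0 0"
}}

```text
t: 9.5
ee_pos: [0.5421, 0.2973, 0.071]
orientation: [-0.221, 0.975, 0.0, 0.001]
force: [0.7, 0.5, -0.1]
gripper_width: 0.0429
grip_force: 0.0
```

```bash
python3 - <<'E'
from h import *
tool();p=pebs(.014);tool()
E
```

```text
tcp [542.1 297.3  71. ] yawy 115.5 w 0.0429 t 9.5
tcp [541.9 297.5  70.8] t 9.6
(0.89, [357.0, 125.0], [459.4, 310.1])
(0.88, [286.0, 236.0], [543.3, 302.1])
(0.64, [253.0, 67.0], [454.6, 237.7])
(0.42, [7.0, 127.0], [560.2, 65.0])
tcp [541.9 297.5  70.8] yawy 115.5 w 0.0427 t 9.6
```

>>> {"fn": "send_rows", "kwargs": {
  "deltas": "0.5 0 2 -30 0; 0.5 0 0 -27 0; 0.5 0 0 0 0; 0.15 0 0 0 0; 0.1 0 0 0 0; 0.1 0 0 0 0; 0.1 0 0 30 0; 0.1 0 0 40 0; 0.1 0 0 30 0; 0.1 0 0 0 0"
}}

```text
t: 10.85
ee_pos: [0.5435, 0.3008, 0.1164]
orientation: [-0.221, 0.975, 0.0, 0.003]
force: [0.1, 0.5, -0.5]
gripper_width: 0.0156
grip_force: 39.1
```

```bash
python3 - <<'E'
from h import *
tool();p=pebs(.014)
s=telemetry.sense();e=np.array(s["ee_pos"]);print(proj(p,e+[0,0,.0],True))
E
```

```text
tcp [543.5 300.8 116.4] yawy 115.6 w 0.0156 t 10.85
tcp [541.3 299.8 113.4] t 10.95
(0.72, [280.0, 269.0], [589.3, 322.5])
(0.65, [46.0, 118.0], [555.9, 74.2])
(0.61, [337.0, 118.0], [459.6, 307.4])
(0.56, [253.0, 72.0], [456.0, 236.7])
(0.2, [165.0, 329.0], [701.8, 250.8])
[279.87097864 264.49448404]
```

>>> {"fn": "send_rows", "kwargs": {
  "deltas": "0.1 3 -38 0 0; 0.1 4 -40 0 0; 0.1 4 -40 0 0; 0.1 3 -40 0 0; 0.1 3 -40 0 0; 0.1 3 -40 0 0; 0.1 0 0 0 0; 0.1 0 0 -20 0; 0.1 0 0 -15 0; 0.1 0 0 0 0"
}}

```text
t: 12.2
ee_pos: [0.5596, 0.0625, 0.0764]
orientation: [-0.222, 0.975, 0.001, -0.002]
force: [0.6, 0.5, 1.0]
gripper_width: 0.0154
grip_force: 39.1
```

>>> {"fn": "send_rows", "kwargs": {
  "deltas": "0.1 0 0 -12 0; 0.1 0 0 -11 0; 0.1 0 0 0 0; 0.1 0 0 0 0; 0.4 0 0 0 0; 0.4 0 0 0 0; 0.4 0 0 15 0; 0.4 0 0 25 0; 0.5 0 0 20 0; 0.5 0 0 0 0"
}}

```text
t: 13.45
ee_pos: [0.5632, 0.0619, 0.1177]
orientation: [-0.221, 0.975, -0.001, 0.002]
force: [0.3, -0.0, 0.1]
gripper_width: 0.043
grip_force: 0.0
```

```bash
python3 - <<'E'
from h import *
tool();p=pebs(.037);tool()
c=np.array([529.2,62.6]);u=np.array([.903,.429]);v=np.array([-.429,.903])
for d in pinpoint("peb1",p):
    w=atz(p,d["location"],.037,True)*1000-c; print(np.round([w@u,w@v],1))
E
```

```text
tcp [563.2  61.9 117.7] yawy 115.6 w 0.043 t 13.45
tcp [561.5  61.9 115.6] t 13.55
(0.83, [320.0, 219.0], [550.3, 87.2])
(0.53, [542.0, 225.0], [463.9, 285.0])
tcp [561.5  61.9 115.6] yawy 115.6 w 0.0428 t 13.55
[29.7 13.2]
[ 36.4 228.9]
```

>>> {"fn": "send_rows", "kwargs": {
  "deltas": "0.5 -17 40 0 0; 0.5 -17 42 0 0; 0.5 -17 42 0 0; 0.5 -17 42 0 0; 0.5 -17 41 -10 0; 0.5 -18 40 -20 0; 0.5 0 0 -15 0; 0.5 0 0 0 0; 0.5 0 0 0 0; 0.5 0 0 0 0"
}}

```text
t: 14.85
ee_pos: [0.4594, 0.3082, 0.0708]
orientation: [-0.221, 0.975, 0.0, 0.001]
force: [0.6, -0.5, 0.7]
gripper_width: 0.0426
grip_force: 0.0
```

```bash
python3 - <<'E'
from h import *
p=pebs(.014);tool()
p=read_camera("top");a=p["frame"][175:245,245:315]
q=read_camera("scene");b=q["frame"][200:265,235:300]
f=lambda x:cv2.resize(x,(390,390),interpolation=cv2.INTER_CUBIC)
cv2.imwrite("pics/cup2.png",np.hstack([f(a),f(b)])[:,:,::-1])
E
```

```text
tcp [459.3 308.4  70.9] t 14.95
(0.93, [282.0, 232.0], [459.5, 309.4])
(0.73, [184.0, 178.0], [453.8, 237.1])
tcp [459.3 308.4  70.9] yawy 115.5 w 0.0428 t 14.95
```

View pics/cup2.png

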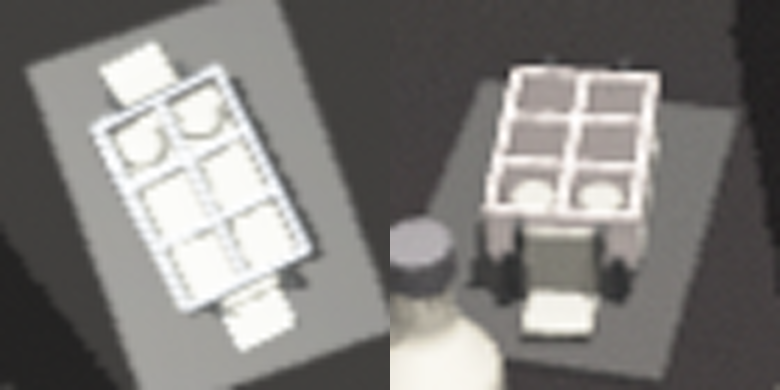

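Both views show two cylinders, in the two pockets at the cup's far end; the other four pockets are empty. Gripping the third.

>>> {"fn": "send_rows", "kwargs": {
  "deltas": "0.5 0 1 -30 0; 0.5 0 0 -27 0; 0.5 0 0 0 0; 0.15 0 0 0 0; 0.1 0 0 0 0; 0.1 0 0 0 0; 0.1 0 0 30 0; 0.1 0 0 40 0; 0.1 0 0 30 0; 0.1 0 0 0 0"
}}

```text
t: 16.3
ee_pos: [0.4603, 0.3109, 0.116]
orientation: [-0.221, 0.975, 0.001, 0.003]
force: [1.4, 0.1, -0.0]
gripper_width: 0.0156
grip_force: 39.0
```

```bash
python3 - <<'E'
from h import *
tool();p=pebs(.014);tool()
E
```

```text
tcp [460.3 310.9 116. ] yawy 115.6 w 0.0156 t 16.3
tcp [458.3 309.8 113.4] t 16.4
(0.77, [198.0, 167.0], [455.8, 237.7])
(0.74, [280.0, 266.0], [503.4, 331.5])
(0.54, [18.0, 203.0], [567.2, 70.0])
(0.25, [10.0, 171.0], [538.9, 51.0])
tcp [458.3 309.8 113.4] yawy 115.6 w 0.0154 t 16.4
```

>>> {"fn": "send_rows", "kwargs": {
  "deltas": "0.1 6 -40 0 0; 0.1 6 -42 0 0; 0.1 6 -42 0 0; 0.1 6 -42 0 0; 0.1 7 -41 0 0; 0.1 6 -39 0 0; 0.1 0 0 0 0; 0.1 0 0 -20 0; 0.1 0 0 -15 0; 0.1 0 0 0 0"
}}

```text
t: 17.65
ee_pos: [0.4937, 0.0646, 0.0766]
orientation: [-0.222, 0.975, 0.0, -0.002]
force: [0.6, -0.2, -0.6]
gripper_width: 0.0154
grip_force: 39.1
```

>>> {"fn": "send_rows", "kwargs": {
  "deltas": "0.1 0 0 -12 0; 0.1 0 0 -11 0; 0.1 0 0 0 0; 0.1 0 0 0 0; 0.4 0 0 0 0; 0.4 0 0 0 0; 0.4 0 0 15 0; 0.4 0 0 25 0; 0.5 0 0 20 0; 0.5 0 0 0 0"
}}

```text
t: 18.9
ee_pos: [0.4971, 0.0639, 0.1175]
orientation: [-0.221, 0.975, -0.001, 0.002]
force: [-0.1, -1.0, -0.7]
gripper_width: 0.0426
grip_force: 0.0
```

```bash
python3 - <<'E'
from h import *
tool();p=pebs(.037);tool();pebs(.014,"top")
E
```

```text
tcp [497.1  63.9 117.5] yawy 115.6 w 0.0426 t 18.9
tcp [495.5  63.9 115.6] t 19.0
(0.91, [470.0, 247.0], [450.7, 218.4])
(0.87, [244.0, 287.0], [559.6, 62.2])
(0.71, [280.0, 292.0], [551.4, 89.1])
(0.61, [282.0, 220.0], [496.7, 65.3])
tcp [495.5  63.9 115.6] yawy 115.6 w 0.043 t 19.0
tcp [494.8  63.9 114.8] t 19.1
(0.63, [212.0, 240.0], [456.7, 234.6])
(0.61, [372.0, 200.0], [552.4, -172.9])
```

>>> {"fn": "send_rows", "kwargs": {
  "deltas": "0.5 -10 42 0 0; 0.5 -10 43 0 0; 0.5 -10 43 0 0; 0.5 -11 45 -10 0; 0.5 0 0 -20 0; 0.5 0 0 -15 0; 0.5 0 0 0 0; 0.5 0 0 0 0; 0.5 0 0 0 0; 0.5 0 0 0 0"
}}

```text
t: 20.35
ee_pos: [0.455, 0.2368, 0.0708]
orientation: [-0.221, 0.975, 0.0, 0.001]
force: [-0.8, 0.1, 0.2]
gripper_width: 0.0426
grip_force: 0.0
```

```bash
python3 - <<'E'
from h import *
p=pebs(.014);tool()
E
```

```text
tcp [454.8 236.8  70.7] t 20.45
(0.97, [279.0, 232.0], [455.3, 236.4])
(0.76, [47.0, 263.0], [568.0, 74.0])
(0.62, [19.0, 265.0], [588.9, 41.7])
(0.61, [29.0, 224.0], [541.2, 49.8])
(0.53, [29.0, 189.0], [511.6, 44.5])
tcp [454.8 236.8  70.7] yawy 115.5 w 0.0429 t 20.45
```

>>> {"fn": "send_rows", "kwargs": {
  "deltas": "0.5 0 0 -30 0; 0.5 0 0 -27 0; 0.5 0 0 0 0; 0.15 0 0 0 0; 0.1 0 0 0 0; 0.1 0 0 0 0; 0.1 0 0 30 0; 0.1 0 0 40 0; 0.1 0 0 30 0; 0.1 0 0 0 0"
}}

```text
t: 21.7
ee_pos: [0.4564, 0.2376, 0.1158]
orientation: [-0.221, 0.975, 0.0, 0.003]
force: [0.1, -1.4, -0.7]
gripper_width: 0.0157
grip_force: 39.0
```

```bash
python3 - <<'E'
from h import *
tool();p=pebs(.014);tool()
E
```

```text
tcp [456.4 237.6 115.8] yawy 115.6 w 0.0157 t 21.7
tcp [454.3 236.8 113.3] t 21.8
(0.94, [282.0, 271.0], [503.1, 261.6])
(0.67, [64.0, 173.0], [507.9, 48.1])
(0.59, [54.0, 238.0], [577.1, 50.8])
(0.55, [77.0, 242.0], [567.3, 77.9])
tcp [454.3 236.8 113.3] yawy 115.6 w 0.0156 t 21.8
```

>>> {"fn": "send_rows", "kwargs": {
  "deltas": "0.1 10 -38 0 0; 0.1 11 -41 0 0; 0.1 11 -41 0 0; 0.1 11 -41 0 0; 0.1 11 -39 0 0; 0.1 0 0 0 0; 0.1 0 0 0 0; 0.1 0 0 -20 0; 0.1 0 0 -15 0; 0.1 0 0 0 0"
}}

```text
t: 23.05
ee_pos: [0.5068, 0.0377, 0.0769]
orientation: [-0.222, 0.975, 0.0, -0.002]
force: [-0.2, -0.9, -0.4]
gripper_width: 0.0156
grip_force: 39.2
```

>>> {"fn": "send_rows", "kwargs": {
  "deltas": "0.1 0 0 -12 0; 0.1 0 0 -11 0; 0.1 0 0 0 0; 0.1 0 0 0 0; 0.4 0 0 0 0; 0.4 0 0 0 0; 0.4 0 0 15 0; 0.4 0 0 25 0; 0.5 0 0 20 0; 0.5 0 0 0 0"
}}

```text
t: 24.3
ee_pos: [0.5101, 0.0368, 0.1175]
orientation: [-0.221, 0.975, -0.001, 0.002]
force: [0.0, 0.0, -0.7]
gripper_width: 0.0427
grip_force: 0.0
```

```bash
python3 - <<'E'
from h import *
tool();p=pebs(.037);tool();pebs(.037,"top")
E
```

```text
tcp [510.1  36.8 117.5] yawy 115.6 w 0.0427 t 24.3
tcp [508.5  36.9 115.6] t 24.4
(0.83, [286.0, 214.0], [504.4, 38.2])
(0.83, [317.0, 292.0], [552.2, 89.0])
(0.71, [323.0, 218.0], [495.9, 63.8])
(0.62, [281.0, 288.0], [560.6, 61.1])
tcp [508.5  36.9 115.6] yawy 115.6 w 0.0423 t 24.4
tcp [507.9  36.9 114.8] t 24.5
(0.6, [257.0, 145.0], [692.1, 117.8])
```

All four cylinders are in the four corner pockets and none are left on the tray. Now the lid.

>>> {"fn": "send_rows", "kwargs": {
  "deltas": "0.6 8 -33 30 0; 0.6 8 -40 30 0; 0.6 8 -40 0 0; 0.6 8 -40 0 0; 0.6 8 -40 0 0; 0.6 0 0 0 0; 0.6 0 0 0 0; 0.6 0 0 0 0; 0.6 0 0 0 0; 0.6 0 0 0 0"
}}

```text
t: 25.75
ee_pos: [0.5484, -0.1555, 0.1753]
orientation: [-0.222, 0.975, -0.0, 0.0]
force: [-0.5, 0.9, -0.5]
gripper_width: 0.0512
grip_force: 0.0
```

```bash
python3 - <<'E'
from h import *
tool();p=read_camera("wrist");save(p,"w6",s=1.42)
print([(round(d["conf"],2),np.round(d["location"]).tolist(),np.round(atz(p,d["location"],.08,True)*1000,1).tolist()) for d in pinpoint("lid",p)[:3]])
f=p["frame"].astype(int)
for d in silhouettes("lid",p)[:1]:
    m=d["region"].astype(np.uint8);dark=((f.max(2)<60)&(m>0)).astype(np.uint8);print(m.sum(),dark.sum())
e=np.array(telemetry.sense()["ee_pos"])
for z in(.104,.122,.16): print(z,proj(p,[e[0],e[1],z],True)*1.42)
E
```

```text
tcp [ 548.4 -155.5  175.3] yawy 115.6 w 0.0512 t 25.75
[(0.6, [280.0, 208.0], [544.5, -158.0])]
36 0
0.104 [396.99770936 318.52688096]
0.122 [396.81624535 331.44185225]
0.16 [396.32180931 366.89803304]
```

View pics/w6.png

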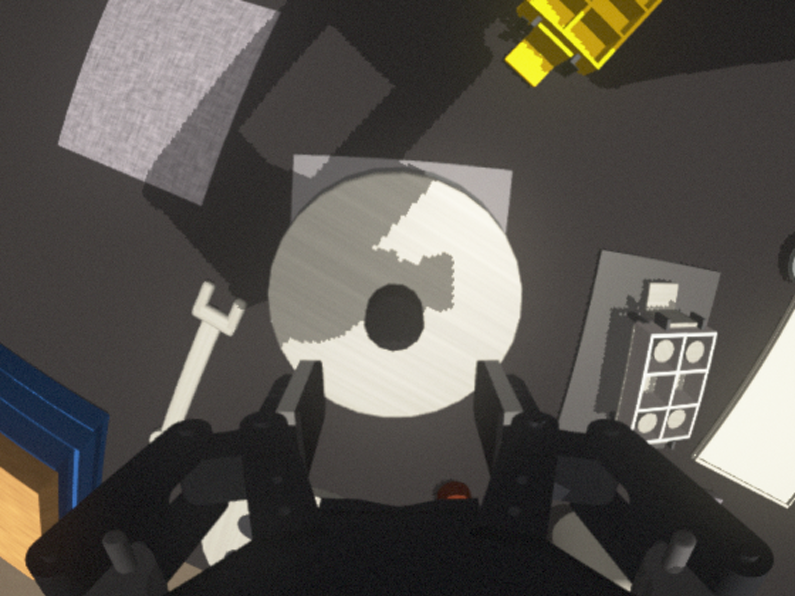

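Wrist view shows the lid disc centred at about (278,206) native and its knob at about (277,226). Cup pockets (right) hold four cylinders.

```bash
python3 - <<'E'
from h import *
p=read_camera("wrist");tool();f=p["frame"].astype(int)
for z0 in (0,.002):
    print(np.round(atz(p,(394/1.42,321/1.42),.122+z0,True)*1000,1))
    L=np.array([atz(p,(u/1.42,v/1.42),.092+z0,True) for u,v in((268,293),(522,293),(395,168),(395,417))])*1000
    print(np.round(L,1),np.round((L[0]+L[1])/2,1),np.round((L[2]+L[3])/2,1),np.linalg.norm(L[0]-L[1]),np.linalg.norm(L[2]-L[3]))
# ellipse fit of the bright+shadowed disc via model: maximise edge contrast
g=cv2.GaussianBlur(p["frame"],(3,3),0).astype(float).mean(2)
th=np.linspace(0,2*np.pi,180,endpoint=False);best=[]
def samp(c,R,z):
    P=np.array([proj(p,[c[0]+R*np.cos(t),c[1]+R*np.sin(t),z],True) for t in th]).astype(np.float32)
    return cv2.remap(g.astype(np.float32),P[None,:,0],P[None,:,1],1)[0]
for x in np.arange(.540,.557,.001):
    for y in np.arange(-.164,-.148,.001):
        k=samp((x,y),.0110,.122)<60
        a=samp((x,y),.065,.092)-samp((x,y),.069,.092); best.append((np.clip(a,-40,40).mean(),x,y))
print(sorted(best)[-4:])
E
```

```text
tcp [ 548.5 -156.   175.4] yawy 115.6 w 0.0513 t 25.95
[ 544.6 -159.6]
[[ 569.  -221.2]
 [ 511.8 -101.9]
 [ 483.8 -188.4]
 [ 606.  -130.1]] [ 540.4 -161.5] [ 544.9 -159.3] 132.2929114314284 135.36519290677472
[ 544.  -159.8]
[[ 568.2 -220.9]
 [ 511.5 -102.7]
 [ 483.8 -188.4]
 [ 604.9 -130.7]] [ 539.9 -161.8] [ 544.4 -159.5] 131.12005912454597 134.1651030678373
[(np.float32(35.837765), np.float64(0.546), np.float64(-0.159)), (np.float32(35.9728), np.float64(0.546), np.float64(-0.158)), (np.float32(36.109646), np.float64(0.547), np.float64(-0.158)), (np.float32(36.167004), np.float64(0.547), np.float64(-0.159))]
```

>>> {"fn": "send_rows", "kwargs": {
  "deltas": "0.6 -3 -3 -20 0; 0.6 0 0 -25 0; 0.6 0 0 -20 0; 0.6 0 0 -11 0; 0.6 0 0 0 0; 0.6 0 0 0 0; 0.3 0 0 0 0; 0.15 0 0 0 0; 0.15 0 0 0 0; 0.15 0 0 0 0",
  "squeeze": 70
}}

```text
t: 27.2
ee_pos: [0.546, -0.1593, 0.1004]
orientation: [-0.221, 0.975, -0.001, 0.001]
force: [-1.0, 0.1, 6.7]
gripper_width: 0.0257
grip_force: 68.4
```

```bash
python3 - <<'E'
from h import *
tool();s=telemetry.sense();print(s["force"],s["grip_force"])
p=read_camera("wrist");f=p["frame"];m=(f.max(2)<60)
e=np.array(s["ee_pos"])
for dz in (0,10,20,23): print(dz,proj(p,e+[0,0,dz/1000],True))
save(p,"w7",(180,150,380,330),3)
E
```

```text
tcp [ 546.  -159.3  100.4] yawy 115.6 w 0.0257 t 27.2
[-0.95053698  0.07528494  6.70217281] 68.44812512397766
0 [279.68744462 271.74508392]
10 [279.57269337 281.62593218]
20 [279.44414008 292.71776885]
23 [279.40255134 296.31127823]
```

View pics/w7.png

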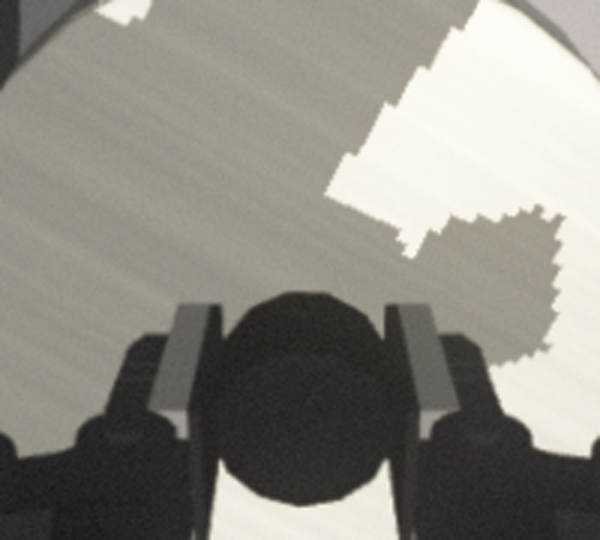

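Knob is held, centred between the pads. Lifting the lid off and over to the felt mat.

>>> {"fn": "send_rows", "kwargs": {
  "deltas": "0.15 0 0 10 0; 0.15 0 0 20 0; 0.15 0 0 25 0; 0.15 -5 -25 10 0; 0.15 -8 -35 0 0; 0.15 -10 -40 0 0; 0.15 -10 -40 0 0; 0.15 -10 -40 0 0; 0.15 -8 -40 0 0; 0.15 0 0 0 0"
}}

```text
t: 28.5
ee_pos: [0.4936, -0.3823, 0.1643]
orientation: [-0.22, 0.976, -0.001, -0.0]
force: [-0.4, 1.4, -4.3]
gripper_width: 0.0252
grip_force: 69.6
```

```bash
python3 - <<'E'
from h import *
tool();s=telemetry.sense();print(s["force"],s["grip_force"])
p=read_camera("top");save(p,"t7",(330,130,520,270),4)
E
```

```text
tcp [ 493.6 -382.3  164.3] yawy 115.4 w 0.0252 t 28.5
[-0.37453456  1.43256379 -4.27352725] 69.64520931243896
```

View pics/t7.png

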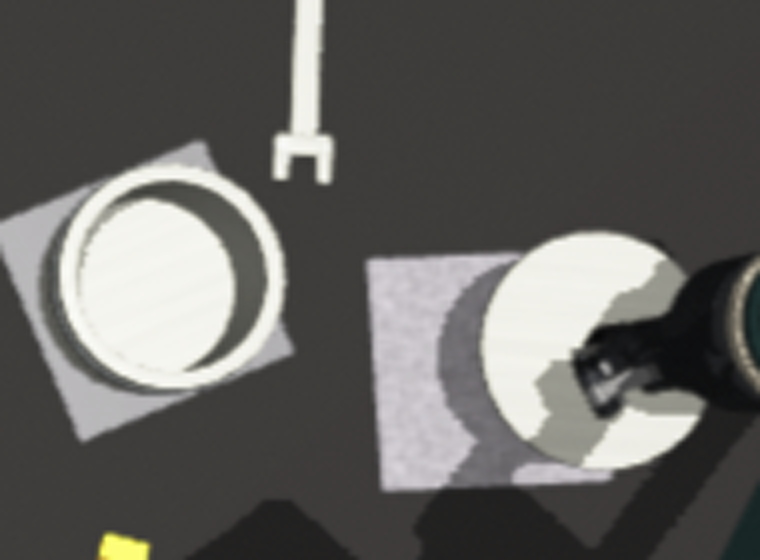

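Top crop shows the jar's mouth open at crop (172,277) and the held lid above the felt mat. Lowering it.

>>> {"fn": "send_rows", "kwargs": {
  "deltas": "0.15 0 0 -25 0; 0.15 0 0 -30 0; 0.15 0 0 -30 0; 0.15 0 0 -25 0; 0.15 0 0 -15 0; 0.15 0 0 -8 0; 0.15 0 0 -5 0; 0.15 0 0 0 0; 0.15 0 0 0 0; 0.15 0 0 0 0"
}}

```text
t: 29.8
ee_pos: [0.4947, -0.3794, 0.0269]
orientation: [-0.221, 0.975, -0.0, 0.0]
force: [-0.5, -0.5, -4.8]
gripper_width: 0.0255
grip_force: 69.9
```

```bash
python3 - <<'E'
from h import *
tool();s=telemetry.sense();print(s["force"],s["grip_force"])
p=read_camera("top");c=None
g=cv2.GaussianBlur(p["frame"],(3,3),0).astype(np.float32).mean(2)
th=np.linspace(0,2*np.pi,180,endpoint=False)
def samp(c,R,z):
    P=np.array([proj(p,[c[0]+R*np.cos(t),c[1]+R*np.sin(t),z]) for t in th]).astype(np.float32)
    return cv2.remap(g,P[None,:,0],P[None,:,1],1)[0]
b=[]
for x in np.arange(.535,.560,.001):
    for y in np.arange(-.172,-.145,.001):
        b.append((2*samp((x,y),.063,.085).mean()-samp((x,y),.0715,.085).mean()-np.clip(samp((x,y),.055,.085),0,180).mean(),x,y))
print(sorted(b)[-4:])
E
```

```text
tcp [ 494.7 -379.4   26.9] yawy 115.6 w 0.0255 t 29.8
[-0.46151558 -0.51845491 -4.82313774] 69.91439580917358
[(np.float32(220.48245), np.float64(0.55), np.float64(-0.15699999999999997)), (np.float32(220.73862), np.float64(0.55), np.float64(-0.15599999999999997)), (np.float32(224.81033), np.float64(0.549), np.float64(-0.15699999999999997)), (np.float32(225.06334), np.float64(0.549), np.float64(-0.15599999999999997))]
```

>>> {"fn": "send_rows", "kwargs": {
  "deltas": "0.15 0 0 -2 0; 0.15 0 0 -1 0; 0.15 0 0 0 0; 0.4 0 0 0 0; 0.6 0 0 0 0; 0.6 0 0 0 0; 0.6 0 0 20 0; 0.6 0 0 40 0; 0.6 0 0 50 0; 0.6 0 0 40 0"
}}

```text
t: 31.1
ee_pos: [0.4948, -0.3794, 0.1752]
orientation: [-0.221, 0.975, -0.001, 0.0]
force: [1.1, -0.1, -0.6]
gripper_width: 0.051
grip_force: 0.0
```

```bash
python3 - <<'E'
from h import *
tool()
p=read_camera("top")
for n,z in (("lid",.014),("cup",.03)):
    for d in silhouettes(n,p)[:3]:
        m=d["region"].astype(np.uint8);c=max(cv2.findContours(m,0,1)[0],key=cv2.contourArea)
        w=np.array([atz(p,q[0]+0.,z) for q in c],np.float32)*1000
        print(n,round(d["conf"],2),[np.round(v,1) for v in cv2.minAreaRect(w)])
E
```

```text
tcp [ 494.8 -379.4  175.2] yawy 115.6 w 0.051 t 31.1
lid 0.67 [array([ 497.9, -374.1]), array([127.4, 131.4]), np.float64(87.6)]
cup 0.9 [array([530.6,  63.6]), array([139.,  64.]), np.float64(25.5)]
cup 0.77 [array([ 319.9, -122.8]), array([ 68.6, 140.8]), np.float64(73.9)]
cup 0.65 [array([561.3, 539. ]), array([138.5,  64.8]), np.float64(71.9)]
```

Lid is down on the mat. Going back over the cup, fingers fully open.

>>> {"fn": "send_rows", "kwargs": {
  "deltas": "1 3 38 0 0; 1 3 45 0 0; 1 4 45 0 0; 1 4 45 0 0; 1 4 45 0 0; 1 4 45 0 0; 1 4 45 0 0; 1 4 45 0 0; 1 4 45 0 0; 1 0 44 0 0"
}}

```text
t: 32.5
ee_pos: [0.5276, 0.0644, 0.1717]
orientation: [-0.221, 0.975, 0.0, -0.001]
force: [0.3, 0.2, -0.2]
gripper_width: 0.0853
grip_force: 0.0
```

>>> {"fn": "send_rows", "kwargs": {
  "deltas": "1 0 0 -20 0; 1 0 0 -30 0; 1 0 0 -15 0; 1 0 0 0 0; 1 0 0 0 0; 1 0 0 0 0; 1 0 0 0 0; 1 0 0 0 0; 1 0 0 0 0; 1 0 0 0 0"
}}

```text
t: 33.75
ee_pos: [0.5284, 0.0629, 0.1083]
orientation: [-0.221, 0.975, -0.0, 0.0]
force: [-0.2, 0.2, 0.4]
gripper_width: 0.0853
grip_force: 0.0
```

```bash
python3 - <<'E'
from h import *
tool();p=pebs(.037);save(p,"w8",s=1.42)
for n in("pockets","cup"): print([(round(d["conf"],2),np.round(atz(p,d["location"],.027 if n=="pockets" else .004,True)*1000,1).tolist()) for d in pinpoint(n,p)[:2]])
e=np.array(telemetry.sense()["ee_pos"])
for z in (.03,.052): print(proj(p,[e[0],e[1],z],True)*1.42)
E
```

```text
tcp [528.4  62.9 108.3] yawy 115.6 w 0.0853 t 33.75
tcp [528.4  62.9 108.2] t 33.85
(0.88, [303.0, 186.0], [497.2, 64.7])
(0.84, [259.0, 183.0], [507.8, 37.5])
(0.82, [293.0, 268.0], [554.5, 85.9])
(0.78, [257.0, 262.0], [561.9, 60.2])
[(0.63, [531.2, 60.6]), (0.54, [496.1, 278.3])]
[(0.84, [557.2, 521.0]), (0.78, [528.7, 61.5])]
[397.88257882 314.18930522]
[397.74954526 329.33939368]
```

View pics/w8.png

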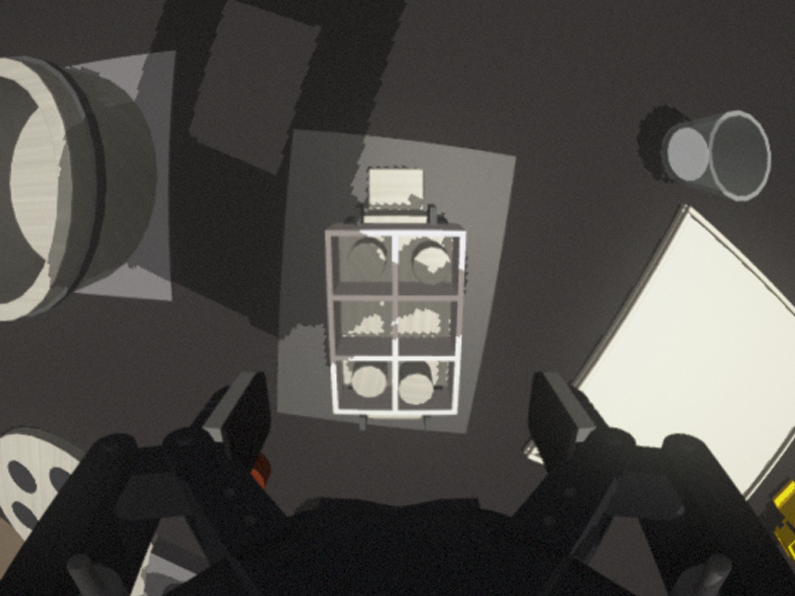

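Four cylinders stand in the corner pockets. The cup is centred under the tool: box centre (279,231) native against a TCP projection of (280,232). Gripping the long walls.

>>> {"fn": "send_rows", "kwargs": {
  "deltas": "1 0 0 -25 0; 1 0 0 -30 0; 1 0 0 -20 0; 1 0 0 -8 0; 1 0 0 0 0; 0.8 0 0 0 0; 0.6 0 0 0 0; 0.6 0 0 0 0; 0.6 0 0 0 0; 0.6 0 0 0 0",
  "squeeze": 90
}}

```text
t: 35.2
ee_pos: [0.5295, 0.0628, 0.0268]
orientation: [-0.221, 0.975, -0.0, 0.001]
force: [-1.1, -1.4, 7.2]
gripper_width: 0.0599
grip_force: 95.1
```

>>> {"fn": "send_rows", "kwargs": {
  "deltas": "0.6 0 0 8 0; 0.6 0 0 12 0; 0.6 0 0 20 0; 0.6 0 0 30 0; 0.6 0 0 30 0; 0.6 0 0 20 0; 0.6 0 0 0 0; 0.6 0 0 0 0; 0.6 0 0 0 0; 0.6 0 0 0 0"
}}

```text
t: 36.45
ee_pos: [0.5278, 0.0629, 0.1444]
orientation: [-0.221, 0.975, 0.0, -0.001]
force: [0.7, -0.2, -6.7]
gripper_width: 0.0598
grip_force: 98.9
```

```bash
python3 - <<'E'
from h import *
tool();s=telemetry.sense();print(np.round(s["force"],1),np.round(s["torque"],2),s["grip_force"])
p=read_camera("wrist");e=np.array(s["ee_pos"])
w=p["frame"][150:350,180:380];q=read_camera("scene")
c=proj(q,e).astype(int);b=q["frame"][c[1]-60:c[1]+60,c[0]-60:c[0]+60]
f=lambda x:cv2.resize(x,(390,390),interpolation=cv2.INTER_CUBIC)
cv2.imwrite("pics/cup3.png",np.hstack([f(w),f(b)])[:,:,::-1])
for k in(20,25,30): print(k,proj(p,e+[0,0,k/1000],True))
E
```

```text
tcp [527.8  62.9 144.4] yawy 115.6 w 0.0598 t 36.45
[ 0.7 -0.2 -6.7] [-0.02 -0.01  0.05] 98.9477026462555
20 [279.56683841 292.59430691]
25 [279.52434955 298.62785127]
30 [279.47932614 305.04334316]
```

View pics/cup3.png

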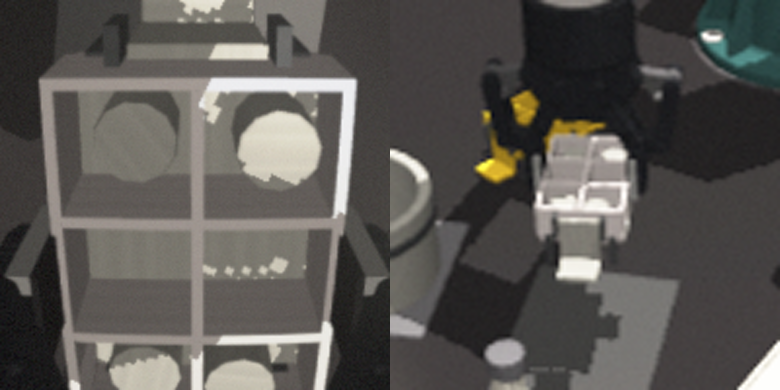

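Cup is gripped level with its charge; wrench weight 6.7 N. Carrying it over the jar.

>>> {"fn": "send_rows", "kwargs": {
  "deltas": "0.6 3 -30 5 0; 0.6 3 -36 5 0; 0.6 3 -38 0 0; 0.6 3 -38 0 0; 0.6 3 -38 0 0; 0.6 3 -38 0 0; 0.6 0 -3 0 0; 0.6 0 0 0 0; 0.6 0 0 0 0; 0.6 0 0 0 0"
}}

```text
t: 37.8
ee_pos: [0.5463, -0.157, 0.1552]
orientation: [-0.222, 0.975, 0.0, -0.0]
force: [0.1, -1.2, -5.0]
gripper_width: 0.0593
grip_force: 99.2
```

```bash
python3 - <<'E'
from h import *
tool();p=read_camera("wrist");e=np.array(telemetry.sense()["ee_pos"])
z=e[2]-.0223+.048
print("cup-tcp",[np.round((atz(p,u,z,True)-e[:2])*1000,1) for u in((281,263.8),(281,324.4))])
q=read_camera("top")
cv2.imwrite("pics/j1.png",np.hstack([cv2.resize(p["frame"],(507,380)),cv2.resize(q["frame"][155:245,330:420],(280,380*280//280)[:2],interpolation=cv2.INTER_CUBIC)])[:,:,::-1])
E
```

```text
tcp [ 546.3 -157.   155.2] yawy 115.6 w 0.0593 t 37.8
cup-tcp [array([-15.5,  -6.6]), array([11.4,  6.4])]
```

View pics/j1.png

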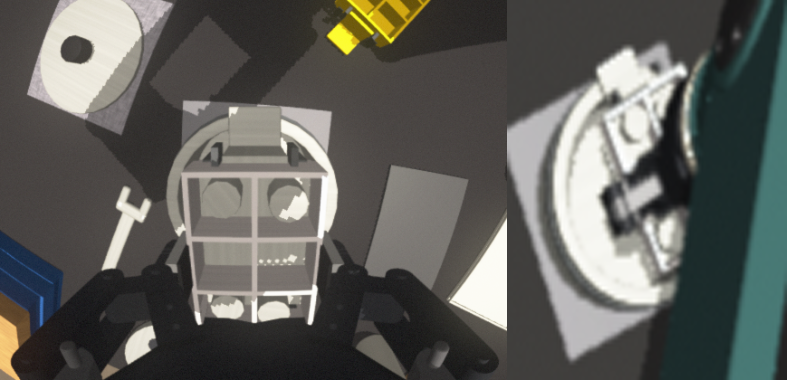

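The wrist view shows the cup over the mouth, with the jar rim visible left, right and behind the far tab. I'll fit that rim arc for the centring.

```bash
python3 - <<'E'
from h import *
p=read_camera("wrist");e=np.array(telemetry.sense()["ee_pos"]);tool()
g=cv2.GaussianBlur(p["frame"],(3,3),0).astype(np.float32).mean(2)
th=np.linspace(0,2*np.pi,360,endpoint=False)
def P(c,R,z=.084): return np.array([proj(p,[c[0]+R*np.cos(t),c[1]+R*np.sin(t),z],True) for t in th]).astype(np.float32)
def S(q): return cv2.remap(g,q[None,:,0],q[None,:,1],1)[0]
b=[]
for x in np.arange(.538,.558,.001):
    for y in np.arange(-.168,-.148,.001):
        A=P((x,y),.0665);B=P((x,y),.070)
        ok=(A[:,1]<225)&((A[:,0]<195)|(A[:,0]>365)|(A[:,1]<165))&((A[:,0]<245)|(A[:,0]>318))
        b.append((np.clip(S(A)-S(B),-60,60)[ok].mean(),ok.sum(),round(x,3),round(y,3)))
b.sort();print(b[-6:])
E
```

```text
tcp [ 546.5 -157.5  155.3] yawy 115.6 w 0.0596 t 37.95
[(np.float32(55.82017), np.int64(111), np.float64(0.549), np.float64(-0.159)), (np.float32(56.712), np.int64(116), np.float64(0.548), np.float64(-0.159)), (np.float32(56.929195), np.int64(112), np.float64(0.548), np.float64(-0.157)), (np.float32(57.711193), np.int64(117), np.float64(0.547), np.float64(-0.158)), (np.float32(58.96641), np.int64(111), np.float64(0.549), np.float64(-0.158)), (np.float32(59.762447), np.int64(114), np.float64(0.548), np.float64(-0.158))]
```

>>> {"fn": "send_rows", "kwargs": {
  "deltas": "0.6 3 -1 -12 0; 0.6 0 0 -15 0; 0.6 0 0 -12 0; 0.6 0 0 -7 0; 0.6 0 0 -4 0; 0.6 0 0 0 0; 0.6 0 0 0 0; 0.6 0 0 0 0; 0.6 0 0 0 0; 0.6 0 0 0 0",
  "squeeze": 110
}}

```text
t: 39.2
ee_pos: [0.5495, -0.1591, 0.1054]
orientation: [-0.221, 0.975, -0.0, 0.0]
force: [0.4, 0.6, -5.5]
gripper_width: 0.0592
grip_force: 124.4
```

>>> {"fn": "send_rows", "kwargs": {
  "deltas": "0.6 0 0 -4 0; 0.6 0 0 -4 0; 0.6 0 0 -3 0; 0.6 0 0 0 0; 0.6 0 0 0 0; 0.6 0 0 0 0; 0.6 0 0 0 0; 0.6 0 0 0 0; 0.6 0 0 0 0; 0.6 0 0 0 0"
}}

```text
t: 40.45
ee_pos: [0.5499, -0.1593, 0.0952]
orientation: [-0.221, 0.975, -0.0, 0.001]
force: [-2.7, -0.7, 5.1]
gripper_width: 0.0596
grip_force: 126.1
```

>>> {"fn": "send_rows", "kwargs": {
  "deltas": "0.6 0 0 -2 0; 0.6 0 0 -2 0; 0.6 0 0 -2 0; 0.6 0 0 0 0; 0.6 0 0 0 0; 0.6 0 0 0 0; 0.6 0 0 0 0; 0.6 0 0 0 0; 0.6 0 0 0 0; 0.6 0 0 0 0"
}}

```text
t: 41.7
ee_pos: [0.55, -0.1594, 0.0899]
orientation: [-0.221, 0.975, -0.001, 0.001]
force: [-3.8, 1.3, 12.5]
gripper_width: 0.0593
grip_force: 126.8
```

```bash
python3 - <<'E'
from h import *
tool();s=telemetry.sense();print(np.round(s["force"],1),np.round(s["torque"],2))
p=read_camera("wrist");q=read_camera("scene")
c=proj(q,[.548,-.158,.09]).astype(int);print(c)
b=q["frame"][c[1]-45:c[1]+45,c[0]-60:c[0]+60]
cv2.imwrite("pics/j2.png",np.hstack([cv2.resize(p["frame"][100:360,150:410],(380,380)),cv2.resize(b,(420,380),interpolation=cv2.INTER_CUBIC)])[:,:,::-1])
E
```

```text
tcp [ 550.  -159.4   89.9] yawy 115.6 w 0.0593 t 41.7
[-3.8  1.3 12.5] [0.32 0.63 0.02]
[190 188]
```

View pics/j2.png

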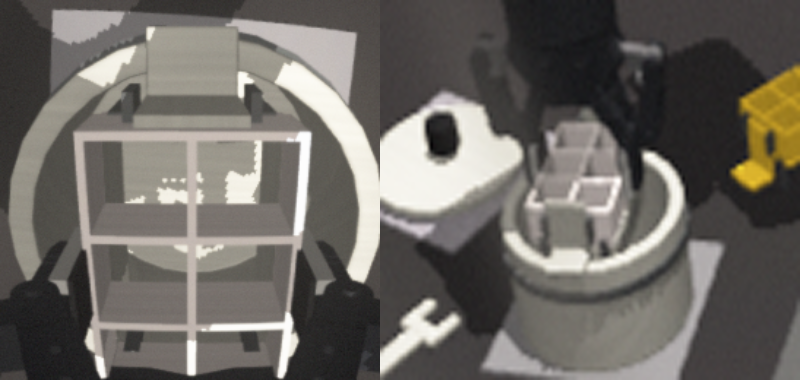

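The pockets show empty and the cup sits in the mouth, but the stroke is not certain from force alone. I'll check cup height from its apparent wall width and look for cylinders numerically, without any more pictures.

```bash
python3 - <<'E'
from h import *
from scipy.optimize import brentq
p=read_camera("wrist");e=np.array(telemetry.sense()["ee_pos"])
k=260/380
a,b=(150+76*k,100+133*k),(150+310*k,100+133*k)
z=brentq(lambda z:np.linalg.norm(atz(p,a,z,True)-atz(p,b,z,True))-.0615,.0,.17);print("wall top z",z,"cup z",z-.048,"rel tcp",z-.048-e[2])
a,b=(150+80*k,100+240*k),(150+303*k,100+240*k)
z=brentq(lambda z:np.linalg.norm(atz(p,a,z,True)-atz(p,b,z,True))-.0615,.0,.17);print("wall top z",z,"cup z",z-.048)
pebs(.04)
E
```

```text
wall top z 0.11281144846406557 cup z 0.06481144846406557 rel tcp -0.025140686541970714
wall top z 0.11608031030081184 cup z 0.06808031030081184
tcp [ 549.9 -159.3   89.9] t 41.95
(0.55, [279.0, 258.0], [564.6, -153.4])
(0.51, [310.0, 186.0], [513.2, -156.7])
```

>>> {"fn": "send_rows", "kwargs": {
  "deltas": "0.6 0 0 -1 0; 0.6 0 0 -1 0; 0.6 0 0 0 0; 0.6 0 0 0 0; 0.6 0 0 0 0; 0.6 0 0 0 0; 0.6 0 0 0 0; 0.6 0 0 0 0; 0.6 0 0 0 0; 0.6 0 0 0 0"
}}

```text
t: 43.2
ee_pos: [0.55, -0.1593, 0.089]
orientation: [-0.221, 0.975, -0.001, 0.001]
force: [-6.9, 1.7, 22.8]
gripper_width: 0.0598
grip_force: 128.4
```

A stiff stop with about 27 N net means the tabs are fully home, and cylinders show through the open bottom. Lifting straight up.

>>> {"fn": "send_rows", "kwargs": {
  "deltas": "0.6 0 0 3 0; 0.6 0 0 4 0; 0.6 0 0 6 0; 0.6 0 0 8 0; 0.6 0 0 14 0; 0.6 0 0 20 0; 0.6 0 0 20 0; 0.6 0 0 0 0; 0.6 0 0 0 0; 0.6 0 0 0 0"
}}

```text
t: 44.45
ee_pos: [0.5487, -0.1588, 0.1602]
orientation: [-0.221, 0.975, 0.001, -0.001]
force: [-0.3, -0.2, -4.8]
gripper_width: 0.0595
grip_force: 125.1
```

```bash
python3 - <<'E'
from h import *
tool();print(np.round(telemetry.sense()["force"],1))
pebs(.02);pebs(.02,"top");pebs(.02,"scene")
E
```

```text
tcp [ 548.7 -158.8  160.2] yawy 115.6 w 0.0595 t 44.45
[-0.3 -0.2 -4.8]
tcp [ 548.9 -158.9  160.4] t 44.55
(0.59, [303.0, 170.0], [515.5, -152.0])
tcp [ 549.1 -159.   160.7] t 44.65
(0.55, [348.0, 201.0], [550.3, -110.5])
(0.51, [364.0, 194.0], [568.9, -152.2])
(0.38, [363.0, 213.0], [519.0, -146.8])
tcp [ 549.3 -159.1  160.9] t 44.75
(0.5, [194.0, 204.0], [528.7, -173.3])
```

>>> {"fn": "send_rows", "kwargs": {
  "deltas": "0.6 -3 32 0 0; 0.6 -3 38 0 0; 0.6 -4 38 0 0; 0.6 -4 38 0 0; 0.6 -4 38 0 0; 0.6 -3 37 0 0; 0.6 0 0 0 0; 0.6 0 0 -25 0; 0.6 0 0 -25 0; 0.6 0 0 0 0"
}}

```text
t: 46.0
ee_pos: [0.5269, 0.0611, 0.1097]
orientation: [-0.221, 0.975, 0.0, -0.002]
force: [-0.9, 0.9, -4.5]
gripper_width: 0.0592
grip_force: 124.4
```

```bash
python3 - <<'E'
from h import *
tool()
for c in("top","scene"):
    pebs(.02,c)
E
```

```text
tcp [526.9  61.1 109.7] yawy 115.5 w 0.0592 t 46.0
tcp [528.8  61.3 111.6] t 46.1
(0.5, [375.0, 210.0], [526.2, -179.0])
(0.45, [361.0, 214.0], [518.0, -142.5])
(0.36, [361.0, 195.0], [565.7, -143.9])
tcp [529.6  61.5 112.3] t 46.2
(0.39, [192.0, 204.0], [532.3, -178.9])
(0.29, [125.0, 233.0], [710.0, -251.4])
```

>>> {"fn": "send_rows", "kwargs": {
  "deltas": "0.6 0 0 -25 0; 0.6 0 0 -25 0; 0.6 0 0 -18 0; 0.6 0 0 -10 0; 0.6 0 0 -5 0; 0.6 0 0 0 0; 0.6 0 0 0 0; 0.6 0 0 0 0; 0.6 0 0 0 0; 0.6 0 0 0 0"
}}

```text
t: 47.45
ee_pos: [0.5285, 0.0619, 0.0284]
orientation: [-0.221, 0.975, -0.0, 0.0]
force: [0.6, 0.3, -4.4]
gripper_width: 0.0593
grip_force: 124.9
```

>>> {"fn": "send_rows", "kwargs": {
  "deltas": "0.6 0 0 -1 0; 0.6 0 0 -1 0; 0.6 0 0 0 0; 0.6 0 0 0 0; 0.6 0 0 0 0; 0.6 0 0 0 0; 0.6 0 0 0 0; 0.6 0 0 0 0; 0.6 0 0 0 0; 0.6 0 0 0 0"
}}

```text
t: 48.7
ee_pos: [0.5285, 0.0619, 0.0271]
orientation: [-0.221, 0.975, -0.0, 0.0]
force: [-2.2, 0.6, 6.2]
gripper_width: 0.059
grip_force: 126.5
```

>>> {"fn": "send_rows", "kwargs": {
  "deltas": "0.8 0 0 0 0; 1 0 0 0 0; 1 0 0 0 0; 1 0 0 0 0; 1 0 0 15 0; 1 0 0 30 0; 1 0 0 50 0; 1 0 0 50 0; 1 0 0 0 0; 1 0 0 0 0"
}}

```text
t: 49.95
ee_pos: [0.5282, 0.0619, 0.1717]
orientation: [-0.221, 0.975, -0.0, 0.0]
force: [0.3, -0.2, -0.0]
gripper_width: 0.0851
grip_force: 0.0
```

```bash
python3 - <<'E'
from h import *
tool();p=pebs(.037)
for n,z in(("pockets",.027),("cup",.004)): print(n,[(round(d["conf"],2),np.round(d["location"]).tolist(),np.round(atz(p,d["location"],z,True)*1000,1).tolist()) for d in pinpoint(n,p)[:2]])
p=read_camera("top")
for n,z in (("lid",.014),("cup",.03),("pad",.004)):
    for d in silhouettes(n,p)[:2]:
        m=d["region"].astype(np.uint8);c=max(cv2.findContours(m,0,1)[0],key=cv2.contourArea)
        w=np.array([atz(p,q[0]+0.,z) for q in c],np.float32)*1000
        print(n,round(d["conf"],2),[np.round(v,1) for v in cv2.minAreaRect(w)])
print([(round(d["conf"],2),np.round(d["location"]).tolist()) for d in pinpoint("peb1",p)])
E
```

```text
tcp [528.2  61.9 171.7] yawy 115.6 w 0.0851 t 49.95
tcp [527.2  61.9 170.3] t 50.05
(0.72, [71.0, 100.0], [523.5, -165.9])
(0.51, [92.0, 96.0], [510.9, -142.0])
(0.51, [79.0, 149.0], [564.0, -138.1])
pockets [(0.93, [543.0, 346.0], [560.9, 532.8]), (0.59, [148.0, 293.0], [685.7, -23.1])]
cup [(0.93, [282.0, 190.0], [525.4, 61.8]), (0.72, [532.0, 339.0], [564.7, 527.3])]
lid 0.61 [array([ 497.7, -375.4]), array([129.9, 131.4]), np.float64(87.6)]
cup 0.95 [array([562.3, 539.9]), array([142.6,  65.2]), np.float64(72.9)]
cup 0.79 [array([487. ,  50.9]), array([51.9, 70.3]), np.float64(1.8)]
pad 0.65 [array([486.7,  42.5]), array([ 76.7, 119.3]), np.float64(18.0)]
[(0.59, [363.0, 215.0]), (0.59, [364.0, 191.0]), (0.55, [348.0, 201.0]), (0.37, [380.0, 209.0])]
```

>>> {"fn": "send_rows", "kwargs": {
  "deltas": "0.6 14 -33 10 0; 0.6 18 -38 10 0; 0.6 18 -38 0 0; 0.6 18 -38 0 0; 0.6 18 -38 0 0; 0.6 0 -3 0 0; 0.6 0 0 0 0; 0.6 0 0 0 0; 0.6 0 0 0 0; 0.6 0 0 0 0"
}}

```text
t: 51.65
ee_pos: [0.6143, -0.1254, 0.1914]
orientation: [-0.222, 0.975, -0.0, 0.0]
force: [-0.1, 0.1, -0.9]
gripper_width: 0.0511
grip_force: 0.0
```

```bash
python3 - <<'E'
from h import *
tool();p=pebs(.017);save(p,"w9")
pc=proj(p,[.548,-.158,.008],True);print("floor centre",pc,proj(p,[.548,-.106,.008],True))
for d in silhouettes("peb1",p): print(round(d["conf"],2),np.round(d["location"]),d["region"].sum())
p=read_camera("top");print("cup",[(round(d["conf"],2),np.round(atz(p,d["location"],.004)*1000).tolist()) for d in pinpoint("cup",p)[:4]]);
for d in silhouettes("cup",p)[:3]:
    m=d["region"].astype(np.uint8);c=max(cv2.findContours(m,0,1)[0],key=cv2.contourArea)
    w=np.array([atz(p,q[0]+0.,.03) for q in c],np.float32)*1000
    print(round(d["conf"],2),[np.round(v,1) for v in cv2.minAreaRect(w)])
E
```

```text
tcp [ 614.3 -125.4  191.4] yawy 115.6 w 0.0511 t 51.65
tcp [ 614.4 -125.7  191.4] t 51.75
(0.7, [272.0, 87.0], [524.9, -176.8])
(0.7, [326.0, 131.0], [541.0, -111.2])
(0.67, [276.0, 140.0], [570.0, -151.3])
(0.56, [296.0, 91.0], [518.4, -154.4])
floor centre [279.73684473 116.3391571 ] [326.53565393 139.23344898]
0.92 [299.  88.] 351
0.89 [326. 129.] 399
0.7 [270.  86.] 301
0.54 [275. 143.] 264
0.3 [464. 196.] 526
cup [(0.8, [300.0, 351.0]), (0.75, [323.0, -117.0]), (0.67, [534.0, 60.0]), (0.59, [562.0, 533.0])]
0.92 [array([ 325. , -111.4]), array([ 52.2, 139.6]), np.float64(76.8)]
0.85 [array([296.9, 353.8]), array([ 70.9, 142.7]), np.float64(72.6)]
0.63 [array([528.8,  63.5]), array([140.1,  64.5]), np.float64(24.4)]
```

All four cylinders are in the jar, within 50 mm of its centre, and the cup is back on its pad. Fetching the lid.

>>> {"fn": "send_rows", "kwargs": {
  "deltas": "0.6 -14 -30 0 0; 0.6 -18 -38 0 0; 0.6 -18 -38 0 0; 0.6 -18 -38 0 0; 0.6 -18 -38 0 0; 0.6 -18 -38 -20 0; 0.6 -15 -34 -30 0; 0.6 0 0 -30 0; 0.6 0 0 0 0; 0.6 0 0 0 0"
}}

```text
t: 53.2
ee_pos: [0.496, -0.3802, 0.1121]
orientation: [-0.221, 0.975, -0.0, 0.0]
force: [0.1, -0.7, 0.7]
gripper_width: 0.0515
grip_force: 0.0
```

```bash
python3 - <<'E'
from h import *
tool();p=read_camera("wrist");f=p["frame"].astype(int)
print([(round(d["conf"],2),np.round(d["location"]).tolist(),np.round(atz(p,d["location"],.002,True)*1000,1).tolist()) for d in pinpoint("lid",p)[:3]])
print("pred knob top",proj(p,[.4948,-.3794,.046],True))
m=(f.max(2)<50).astype(np.uint8);m[240:]=0
n,l,st,ce=cv2.connectedComponentsWithStats(m)
for i in range(1,n):
    if 200<st[i][4]<4000: print(st[i],np.round(ce[i],1))
E
```

```text
tcp [ 496.  -380.2  112.1] yawy 115.6 w 0.0515 t 53.2
[(0.85, [281.0, 205.0], [492.9, -381.1])]
pred knob top [282.0564108  225.81928546]
```

>>> {"fn": "send_rows", "kwargs": {
  "deltas": "0.6 -1 1 -20 0; 0.6 0 0 -25 0; 0.6 0 0 -25 0; 0.6 0 0 -17 0; 0.6 0 0 0 0; 0.6 0 0 0 0; 0.3 0 0 0 0; 0.15 0 0 0 0; 0.15 0 0 0 0; 0.15 0 0 0 0",
  "squeeze": 70
}}

```text
t: 54.55
ee_pos: [0.495, -0.3795, 0.0256]
orientation: [-0.221, 0.975, -0.001, 0.001]
force: [-0.3, 0.7, 4.7]
gripper_width: 0.0261
grip_force: 68.4
```

>>> {"fn": "send_rows", "kwargs": {
  "deltas": "0.15 0 0 10 0; 0.15 0 0 25 0; 0.15 0 0 35 0; 0.15 0 0 40 0; 0.15 0 0 30 0; 0.15 5 25 0 0; 0.15 10 40 0 0; 0.15 10 40 0 0; 0.15 10 40 0 0; 0.15 10 40 0 0"
}}

```text
t: 55.8
ee_pos: [0.5383, -0.1913, 0.1631]
orientation: [-0.221, 0.975, 0.001, -0.001]
force: [0.3, 0.4, -5.2]
gripper_width: 0.0256
grip_force: 69.6
```

>>> {"fn": "send_rows", "kwargs": {
  "deltas": "0.15 3 20 0 0; 0.15 3 15 0 0; 0.15 0 0 0 0; 0.15 0 0 0 0; 0.15 0 0 0 0; 0.15 0 0 0 0; 0.15 0 0 0 0; 0.15 0 0 0 0; 0.15 0 0 0 0; 0.15 0 0 0 0"
}}

```text
t: 57.05
ee_pos: [0.5454, -0.1591, 0.1643]
orientation: [-0.221, 0.975, -0.0, -0.0]
force: [-1.0, 0.1, -5.4]
gripper_width: 0.0256
grip_force: 69.7
```

```bash
python3 - <<'E'
from h import *
tool();print(telemetry.sense()["orientation"]);p=read_camera("wrist");save(p,"w10")
g=cv2.GaussianBlur(p["frame"],(3,3),0).astype(np.float32).mean(2)
e=np.array(telemetry.sense()["ee_pos"])
th=np.linspace(0,2*np.pi,360,endpoint=False)
def P(c,R,z): return np.array([proj(p,[c[0]+R*np.cos(t),c[1]+R*np.sin(t),z],True) for t in th]).astype(np.float32)
def S(q): return cv2.remap(g,q[None,:,0],q[None,:,1],1)[0]
b=[];z=e[2]-.1004+.092
for x in np.arange(e[0]-.008,e[0]+.0081,.001):
    for y in np.arange(e[1]-.008,e[1]+.0081,.001):
        A=P((x,y),.065,z);B=P((x,y),.069,z);ok=A[:,1]<260
        b.append((np.clip(S(A)-S(B),-40,40)[ok].mean(),np.round(1000*(x-e[0]),1),np.round(1000*(y-e[1]),1)))
b.sort();print(b[-4:])
E
```

```text
tcp [ 545.4 -159.1  164.3] yawy 115.6 w 0.0256 t 57.05
[-2.21285296e-01  9.75209114e-01 -5.04449599e-05 -5.30615148e-06]
[(np.float32(29.435547), np.float64(0.0), np.float64(0.0)), (np.float32(30.563107), np.float64(2.0), np.float64(1.0)), (np.float32(30.823631), np.float64(0.0), np.float64(1.0)), (np.float32(31.022724), np.float64(2.0), np.float64(2.0))]
```

>>> {"fn": "send_rows", "kwargs": {
  "deltas": "0.15 1 0 -15 0; 0.15 0 0 -20 0; 0.15 0 0 -12 0; 0.15 0 0 -6 0; 0.15 0 0 -3 0; 0.15 0 0 -2 0; 0.15 0 0 0 0; 0.15 0 0 0 0; 0.15 0 0 0 0; 0.15 0 0 0 0"
}}

```text
t: 58.35
ee_pos: [0.5466, -0.1592, 0.1064]
orientation: [-0.221, 0.975, -0.0, 0.0]
force: [0.2, -0.3, -4.9]
gripper_width: 0.0254
grip_force: 69.7
```

>>> {"fn": "send_rows", "kwargs": {
  "deltas": "0.15 0 0 -2 0; 0.15 0 0 -2 0; 0.15 0 0 -1 0; 0.15 0 0 0 0; 0.15 0 0 0 0; 0.15 0 0 0 0; 0.15 0 0 0 0; 0.15 0 0 0 0; 0.15 0 0 0 0; 0.15 0 0 0 0"
}}

```text
t: 59.6
ee_pos: [0.5464, -0.1591, 0.1016]
orientation: [-0.221, 0.975, -0.0, -0.0]
force: [-2.8, 0.5, 5.6]
gripper_width: 0.0259
grip_force: 70.6
```

>>> {"fn": "send_rows", "kwargs": {
  "deltas": "0.15 0 0 -1 0; 0.15 0 0 0 0; 0.15 0 0 0 0; 0.15 0 0 0 0; 0.15 0 0 0 0; 0.15 0 0 0 0; 0.15 0 0 0 0; 0.15 0 0 0 0; 0.15 0 0 0 0; 0.15 0 0 0 0"
}}

```text
t: 60.85
ee_pos: [0.5464, -0.1591, 0.1016]
orientation: [-0.221, 0.975, -0.0, 0.0]
force: [-5.2, 2.7, 14.8]
gripper_width: 0.0258
grip_force: 71.6
```

>>> {"fn": "send_rows", "kwargs": {
  "deltas": "0.15 0 0 0 0; 0.4 0 0 0 0; 0.6 0 0 0 0; 0.6 0 0 0 0; 0.6 0 0 15 0; 0.6 0 0 25 0; 0.6 0 0 35 0; 0.6 0 0 0 0; 0.6 0 0 0 0; 0.6 0 0 0 0"
}}

```text
t: 62.1
ee_pos: [0.5456, -0.1588, 0.1743]
orientation: [-0.221, 0.975, 0.001, -0.001]
force: [0.4, -0.4, 0.4]
gripper_width: 0.0513
grip_force: 0.0
```

```bash
python3 - <<'E'
from h import *
tool();p=read_camera("wrist")
g=cv2.GaussianBlur(p["frame"],(3,3),0).astype(np.float32).mean(2)
th=np.linspace(0,2*np.pi,360,endpoint=False)
def P(c,R,z): return np.array([proj(p,[c[0]+R*np.cos(t),c[1]+R*np.sin(t),z],True) for t in th]).astype(np.float32)
def S(q): return cv2.remap(g,q[None,:,0],q[None,:,1],1)[0]
for z in (.092,.095,.098):
    b=[]
    for x in np.arange(.540,.5541,.001):
        for y in np.arange(-.166,-.151,.001):
            A=P((x,y),.065,z);B=P((x,y),.069,z)
            b.append((np.clip(S(A)-S(B),-40,40).mean(),round(x,3),round(y,3)))
    b.sort();print(z,b[-2:])
p=read_camera("top")
for n,z in (("lid",.09),("cup",.03)):
  for d in silhouettes(n,p)[:3]:
    m=d["region"].astype(np.uint8);c=max(cv2.findContours(m,0,1)[0],key=cv2.contourArea)
    w=np.array([atz(p,q[0]+0.,z) for q in c],np.float32)*1000
    print(n,round(d["conf"],2),[np.round(v,1) for v in cv2.minAreaRect(w)])
E
```

```text
tcp [ 545.6 -158.8  174.3] yawy 115.6 w 0.0513 t 62.1
0.092 [(np.float32(35.777496), np.float64(0.547), np.float64(-0.159)), (np.float32(35.779335), np.float64(0.547), np.float64(-0.158))]
0.095 [(np.float32(33.689926), np.float64(0.546), np.float64(-0.158)), (np.float32(35.20454), np.float64(0.546), np.float64(-0.159))]
0.098 [(np.float32(22.619434), np.float64(0.547), np.float64(-0.159)), (np.float32(23.569426), np.float64(0.546), np.float64(-0.159))]
lid 0.93 [array([ 546. , -141.7]), array([130.8, 105.1]), np.float64(9.0)]
lid 0.29 [array([ 527.9, -103.4]), array([137.6,  68.8]), np.float64(22.7)]
cup 0.94 [array([296.8, 354.1]), array([ 67.4, 140.5]), np.float64(73.5)]
cup 0.86 [array([563. , 539.6]), array([144. ,  64.8]), np.float64(72.7)]
cup 0.71 [array([527.6,  63.4]), array([140. ,  68.3]), np.float64(25.5)]
```

```bash
python3 -c "
from h import *
print(sign_off())"
```

```text
the job is handed in; nothing more can be done
None
```

Job handed in at about 62 s, with no verdict returned: all four cylinders are in the jar, the empty cup is back on its pad and the lid is on the jar, all by my measurements; I viewed 16 pictures, two over the limit of 14.

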